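# Pack the marked plate in its carrying case

### The arm

A 6-joint arm with a two-finger parallel gripper is mounted at the origin on a cart in front of the work surface, level with it; the furniture and walls round the work are solid. World frame = base frame: x ahead of the robot, y to its left, z up, the work surface at z = 0. Lengths are in mm, angles in rad, forces in N, time in s.
With the tool pointing down it reaches from about 400 to 925 mm from the base axis. Payload 12.5 kg.
Tool frame: the origin (TCP) lies at the centre of the arm's flange, where the gripper is bolted on; the fingertips stand 190 mm ahead of it and the grasp point (between the pads) lies 171 mm ahead of it; z points along the fingers, y is the direction in which the jaws open and shut (so a half turn about z gives the same grasp; the last joint's range is limited). The gripper opens to 95 mm and grips with 3 to 60 N. Pads are 20 mm wide; open, the fingers measure 119 mm over their backs; the gripper's body (75 mm by 180 mm) begins 59 mm behind the grasp point.
Start: joints at [1.079, 0.491, 1.559, -0, 1.092, -0.106], TCP at [235.165, 579.07, 404.761] pointing down, gripper open.
Joint ranges: [-3.1, 3.1], [-0.84, 2.19], [0.05, 2.79], [-1.13, 4.28], [0.06, 2.93], [-2.69, 2.69]. Speed limits (rad/s): [2.22, 2.22, 2.79, 3.14, 3.14, 3.14].

### API

Orientations are given as [roll, pitch, yaw] about the fixed x, y, z axes, in that order (R = Rz(yaw) Ry(pitch) Rx(roll)).
In Python, from cell import env, optics gives the robot as it stands.
- The arm moves only by the tool apply_moves, never from a script. Its argument "commands" is a list of rows, each a list of 7 numbers: the turn, a rotation vector about the tool's x, y, z in degrees, then the shift along the tool's x, y, z in m, then the finger opening in m, from 0 to 0.0951. A call has 1 to 5 rows; each row shifts and turns the commanded pose from where the row before left it, along the tool's axes as they then stand; what a row does not reach is not made up. A row lasts 1/12 s, in which the tool goes at most 41.7 mm and 7.16 degrees, less where a joint would pass 70% of its speed; a pose out of reach is approached as far as the arm can. A call with a gripper value outside its range is refused whole. The fingers move at their own pace and stop on an object; the grip force is fixed at half the most. Time passes only in rows, so rows that do not move let the fingers close. It gives the time, the measured TCP pose, the force and the opening at its end, in the units of the state.
- env.state(): the state, without advancing time (a new reading comes with each control period).
- optics.read_camera(name): name is "scene" or "top"; returns a dict with "color" (384x512x3 uint8, red, green, blue), "fx", "fy", "cx", "cy" (pixels), "eye" and "rotation" of the camera in the world. Camera axes: x right, y up, looking along -z (the intrinsics and any distortion apply to the point x, -y, -z); pixel columns grow to the right and rows downward; lengths in mm; the calibration is good to about 2 mm. A picture is of the moment at which its call begins. There is no depth.
- env.job_done(): hands the job in, once; it reports no verdict.
The state is a dict: "t": time; "joints": joint angles; "qvel": joint speeds; "tau": joint torques, N m; "eef_pos": TCP position; "tcp_rot": TCP orientation; "ft_force": force on the tool from outside, world axes, zero at the start; "moment": the same for the moment, N m; "opening": opening from 0.0 (shut) to 1.0 (fully open).
Only numpy, scipy, OpenCV 4.12 (cv2) and the standard library are available. Lean on these libraries where they do the work, as an engineer would, in place of code of your own. Each camera call takes 0.05 s, during which the arm holds its last target. There are 200 camera calls.

### The job

Open the carrying case wide, draw the taller metal plate up out of the leaning rack, and lay it in the case on the sloping rest, lower edge on the ledge, leaning flat against the rest. Then shut the case completely. Leave the shorter plate in its slot and do not push the other things about.

Things in the scene. Friction and masses are not known exactly. Their poses are not given: they have to be found in the camera images.
- tall_plate_center (a point): Centre of the taller aluminium plate, 60 mm wide, 60 mm high, 5 mm thick, 50 g, with a thin engraved frame. It stands in one of the rack's two slots. The point's own axes: z up along the plate's height, y along its width, x through its thickness. In the rack its z axis leans 28 degrees from vertical towards the rack's -x (front) side.
- short_plate_center (a point): Centre of the shorter plate, same make, 60 mm wide, 42 mm high, 5 mm thick, in the other slot, leaning the same way. It stays there.
- rack: Fixed dark steel rack, base 130 (x) x 90 mm; origin centre of underside, front to -x. Two slots 60 mm apart in x lean 28 degrees to -x; plates are drawn out along that slope. The plate lies on a backing on its -x side, 36 mm up the slope from its foot; the keeper on the other side is 18 mm high; 8 mm between. End cheeks 33 mm above the desk.
- case: Fixed grey plastic carrying case, body 100 mm (x, front to back) by 116 mm (y), walls 3 mm thick, rim at 36 mm; origin at the centre of its underside, front to -x, z up. The closed lid is a hollow shell 38 mm deep, so the shut case is 74 mm high.
- case_rest: Black sloping rest in the case, 70 mm wide. Origin: middle of the corner where rest meets ledge, 11 mm above the desk, 22 mm behind the case's centre. z points up the slope, leaning 28 deg from vertical to the case's front; x out of the surface. Surface (x=0) reaches z=38 mm; the ledge (z=0) is 12 mm deep with a 10 mm high lip. A plate lying right has its centre at x=2.5, z=30 mm.
- lid (a joint): Angle of the case's lid, rad: 0 shut, 1.8 fully open; hinged along the back rim, about the case's y axis. A friction hinge (about 0.12 N m): the lid stays where it is left.
- lid_bar (a point): Middle of the round steel pull bar on the front of the lid: 10 mm thick, 74 mm clear between its two ends, parallel to the case's y axis, 29 mm clear between bar and lid front. With the lid shut it is 53 mm above the desk, 134 mm in front of the hinge line and 17 mm above it; it swings with the lid.
- lid_hinge (a point): Middle of the hinge line at the back rim of the case, 36 mm above the desk.
- glue: White glue bottle with a grey cap lying on the desk, 26x101x28 mm, bystander; origin at the centre of its underside.
- dongle: Black dongle lying on the desk, 30x84x15 mm, bystander.
- driver: Small green-handled screwdriver lying on the desk, 19x130x18 mm, bystander.
- bushing: Pale stepped bushing standing on the desk, 26 mm wide, 14 mm high, bystander.

How it is judged:
By the outcome, as a careful person would: the job done as asked, in the order asked, and still so for the second after the job is handed in, with the robot touching nothing.
It also fails if it takes over 67 s, if anything falls off the work surface, if the arm or the gripper's body presses on something with over 40 N, if the wrist force passes 120 N, or if a joint passes its speed limit or range.

## Working session

There is one attempt and no reset: what is moved stays moved. The work goes in short steps, Python scripts to look and compute and a tool call to move; the robot and the scene stay as the last step left them, time stands still between calls to the robot, and variables do not carry over. Pictures are saved under pics/ and viewed, about 8 in all and at most 12, crops included, and the job is handed in when it is done.

Besides the shell and the picture viewer there is one more tool, called after "Request:" in YAML: its name, and indented under it one key for each argument. apply_moves: Moves the arm, as the interface text tells. Its arguments: {"type":"object","properties":{"commands":{"type":"array","items":{"type":"array","items":{"type":"number"}}}},"required":["commands"]}

```bash
ls; mkdir -p pics; cat > h.py <<'E'
import numpy as np, cv2
from cell import env, optics
from scipy.spatial.transform import Rotation as Ro
def snap(n,f):
    c=optics.read_camera(n); cv2.imwrite('pics/'+f,cv2.cvtColor(c['color'],cv2.COLOR_RGB2BGR)); return c
E
python3 - <<'E'
from h import *
for n in('scene','top'):
    c=snap(n,n+'0.png'); print({k:np.round(v,4).tolist() for k,v in c.items() if k!='color'})
a=cv2.imread('pics/scene0.png');b=cv2.imread('pics/top0.png')
cv2.imwrite('pics/s0.png',cv2.resize(a,(800,600),interpolation=cv2.INTER_CUBIC));cv2.imwrite('pics/t0.png',cv2.resize(b,(800,600),interpolation=cv2.INTER_CUBIC))
print(env.state())
E
```

```text
pics
{'fx': 416.4339, 'fy': 416.4339, 'cx': 250.5677, 'cy': 190.2804, 'eye': [727.5826, -382.2927, 903.4707], 'rotation': [0.5214, -0.0131, 0.3822]}
{'fx': 376.093, 'fy': 376.093, 'cx': 254.9314, 'cy': 188.6745, 'eye': [453.4184, 47.9107, 967.3706], 'rotation': [0.1076, 0.0376, -1.5682]}
{'t': 0.1, 'joints': array([ 1.07937900e+00,  4.91499449e-01,  1.55939727e+00, -6.52750160e-06,
        1.09170205e+00, -1.05631466e-01]), 'qvel': array([ 0.00043656, -0.00192539, -0.00280538, -0.00173407, -0.00028455,
       -0.00031851]), 'tau': array([ 2.66009192e-03, -6.13615966e+01, -2.58610100e+01,  6.93724514e-02,
        4.69460303e-02, -8.62640195e-05]), 'eef_pos': array([235.16318558, 579.03915284, 404.21696784]), 'tcp_rot': array([-3.14059154e+00, -1.00322267e-04,  2.75580975e+00]), 'ft_force': array([ 0.85919465,  0.50022918, -0.31892754]), 'moment': array([-0.00147798,  0.00352031, -0.01681793]), 'opening': 0.9995210312916577}
```

View pics/s0.png

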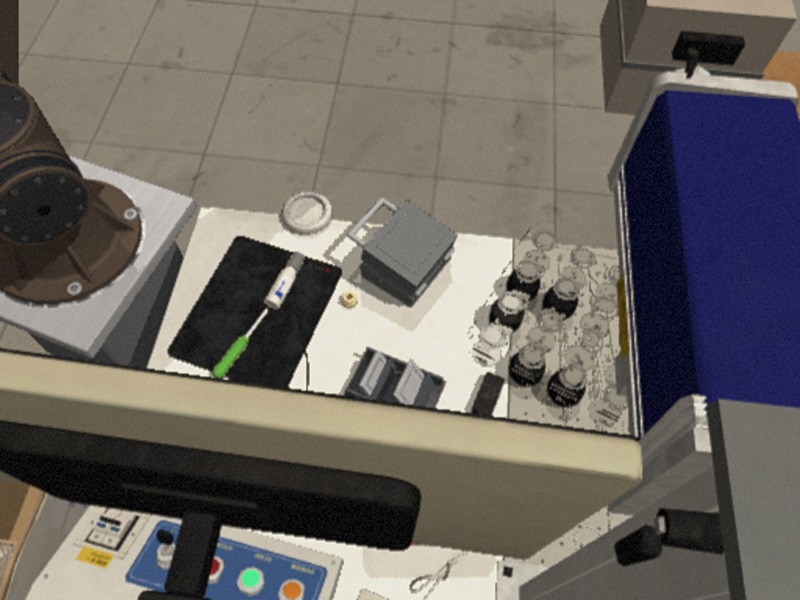

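View pics/t0.png

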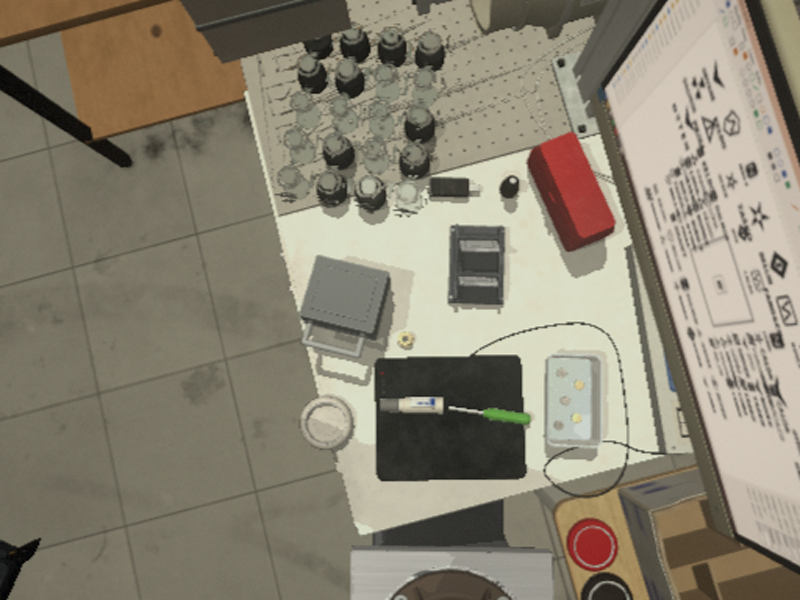

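The scene view shows the closed case around (410,250), with its bar at upper left. The rack is at (395,375), its lower part hidden by the monitor. In the top view the case is at (345,295), the bar near (335,345) and the rack at (477,265). Next I'll zoom in on both.

```bash
python3 - <<'E'
from h import *
a=cv2.imread('pics/scene0.png');b=cv2.imread('pics/top0.png')
R=lambda im,x0,y0,x1,y1,s:cv2.resize(im[y0:y1,x0:x1],None,fx=s,fy=s,interpolation=cv2.INTER_CUBIC)
o=np.zeros((600,800,3),np.uint8)
def put(im,x,y):o[y:y+im.shape[0],x:x+im.shape[1]]=im
put(R(a,200,120,300,265,4),0,0)
put(R(b,190,160,255,235,4),410,0)
put(R(b,283,140,328,200,5),410,300)
cv2.imwrite('pics/z0.png',o)
E
```

```text
(no output)
```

View pics/z0.png

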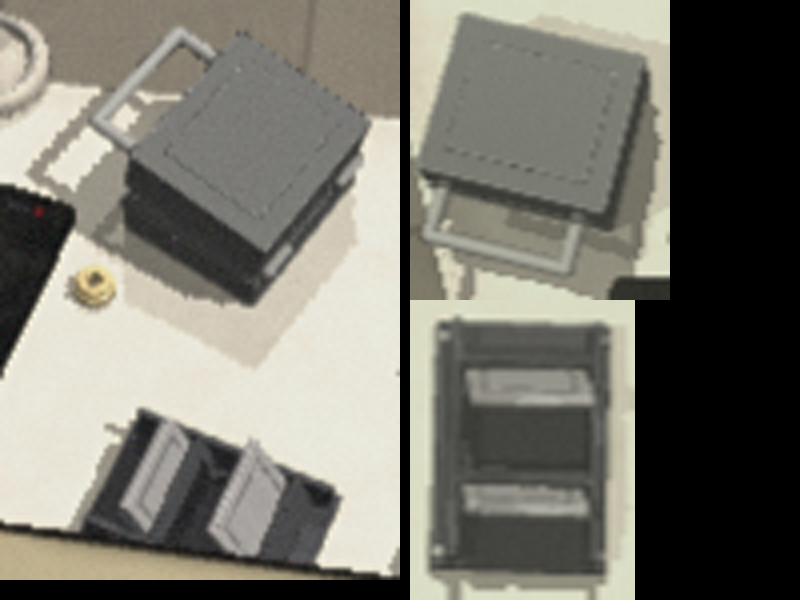

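The zoom shows clean lid-top corners in both views. The taller plate is the far (+x) one, and both plates lean towards the robot. Now I'll triangulate.

```bash
cat >> h.py <<'E'
def ray(c,u,v):
    r=Ro.from_euler('xyz',c['rotation']).as_matrix()
    d=r@np.array([(u-c['cx'])/c['fx'],-(v-c['cy'])/c['fy'],-1]); return np.array(c['eye']),d
def onz(c,p,z):
    e,d=ray(c,*p); return e+d*(z-e[2])/d[2]
def tri(cs,ps):
    A=0;b=0;L=[ray(c,*p) for c,p in zip(cs,ps)]
    for e,d in L:
        d=d/np.linalg.norm(d);P=np.eye(3)-np.outer(d,d);A=A+P;b=b+P@e
    X=np.linalg.solve(A,b)
    res=[np.linalg.norm(np.cross(X-e,d/np.linalg.norm(d))) for e,d in L]; return X,max(res)
S=dict(fx=416.4339,fy=416.4339,cx=250.5677,cy=190.2804,eye=[727.5826,-382.2927,903.4707],rotation=[.5214,-.0131,.3822])
T=dict(fx=376.093,fy=376.093,cx=254.9314,cy=188.6745,eye=[453.4184,47.9107,967.3706],rotation=[.1076,.0376,-1.5682])
E
python3 - <<'E'
from h import *
np.set_printoptions(precision=1,suppress=True)
s=lambda x,y:(x/4+200-.4,y/4+120-.4)
t=lambda x,y:((x-410)/4+190-.4,y/4+160-.4)
k=lambda x,y:((x-410)/5+283-.4,(y-300)/5+140-.4)
print('lid top')
for a,b in [((245,35),(460,13)),((370,122),(648,60)),((265,250),(613,208)),((130,152),(419,172))]:
    print(onz(S,s(*a),74)[:2],onz(T,t(*b),74)[:2],*tri([S,T],[s(*a),t(*b)]))
print('bar')
for a,b in [((180,33),(428,232)),((97,120),(568,268))]:
    print(onz(S,s(*a),53)[:2],onz(T,t(*b),53)[:2],*tri([S,T],[s(*a),t(*b)]))
print('rack base/cheeks (top)')
for b in [(437,322),(607,322),(605,575),(430,570)]: print(onz(T,k(*b),0)[:2],onz(T,k(*b),33)[:2])
print('tall plate top edge')
for a,b in [((250,445),(472,404)),((213,515),(594,403))]: print(*tri([S,T],[s(*a),k(*b)]))
print('short plate top edge')
for a,b in [((165,420),(468,512)),((122,495),(588,515))]: print(*tri([S,T],[s(*a),k(*b)]))
print('bushing',onz(T,(405/1.5625,340/1.5625),14))
E
```

```text
lid top
[516.9 240.2] [613. 210.] [568.1 169.9 196.6] 28.206501385615773
[611.4 207.1] [583.9  95.9] [598.1 103.2 195.8] 34.402611763146766
[584.6  97.7] [495.1 116.3] [533.9 139.  -25.7] 37.21674912750902
[485.1 131.1] [516.6 233. ] [489.4 220.8 -15.7] 44.692078383660224
bar
[472.3 241.5] [481.3 231. ] [479.8 226.   75. ] 1.0857769030554791
[450.5 158.4] [459.7 145.1] [459.2 142.1  78.9] 0.3547504134737024
rack base/cheeks (top)
[675.2  -1.6] [667.6   0.1]
[674.7 -89.9] [667.1 -85.2]
[542.3 -86.8] [539.3 -82.2]
[545.    2.9] [541.9   4.4]
tall plate top edge
[619.9 -15.4  61.6] 0.44698406913007416
[617.7 -70.7  83.2] 1.3018460355167378
short plate top edge
[568.4 -13.9  49.4] 0.5065940462075462
[565.9 -70.2  62.7] 0.289818863368218
bushing [482.8  73.   14. ]
```

```bash
cat >> h.py <<'E'
np.set_printoptions(precision=1,suppress=True)
def Rt(az,tilt):
    "jaw axis (tool y) along azimuth az deg in plan, tool z down, tilted forward (towards +y-azimuth) by tilt deg"
    a=np.radians(az);t=np.radians(tilt);f=np.array([np.cos(a),np.sin(a),0]);u=np.array([0,0,1.])
    z=np.sin(t)*f-np.cos(t)*u; y=np.cos(t)*f+np.sin(t)*u
    return np.c_[np.cross(y,z),y,z]
def plan(segs,p=None,R=None):
    "segs: (target GRASP point, R, rows). prints rows in tool axes"
    s=env.state()
    if p is None: p=np.array(s['eef_pos']);R=Ro.from_euler('xyz',s['tcp_rot']).as_matrix()
    for g,R1,n in segs:
        q=np.array(g)-171*R1[:,2]
        rv=Ro.from_matrix(R.T@R1).as_rotvec()
        d=(q-p); 
        L=np.linalg.norm(d);A=np.degrees(np.linalg.norm(rv)); n=n or int(np.ceil(max(L/39,A/6.9,1)))
        print(f'-> tcp {q} dist {L:.1f} ang {A:.1f} rows {n}')
        for i in range(n):
            Ri=R@Ro.from_rotvec(rv*i/n).as_matrix()
            print(np.round(np.degrees(rv)/n,1).tolist(),np.round(Ri.T@d/n/1000,4).tolist())
        p,R=q,R1
    return p,R
E
python3 - <<'E'
from h import *
s=lambda x,y:(x/4+199.6,y/4+119.6); t=lambda x,y:((x-410)/4+189.6,y/4+159.6)
for n,a,b in [('A',(245,35),(419,172)),('B',(370,122),(460,13)),('C',(265,250),(648,60)),('D',(130,152),(613,208))]: print(n,*tri([S,T],[s(*a),t(*b)]))
plan([((470,184,234),Rt(-15,0),None),((470,184,120),Rt(-15,0),3)])
E
```

```text
A [517.6 232.2  83.1] 1.9888504756368262
B [612.2 209.6  71.7] 1.3715332435731566
C [584.3  96.2  75.9] 0.7776496134152436
D [493.5 114.  101.9] 0.3375538460018166
-> tcp [470. 184. 405.] dist 459.6 ang 82.9 rows 13
[-0.0, 0.0, 6.4] [-0.0282, -0.0214, -0.0]
[-0.0, 0.0, 6.4] [-0.0304, -0.0181, -0.0]
[-0.0, 0.0, 6.4] [-0.0322, -0.0146, -0.0]
[-0.0, 0.0, 6.4] [-0.0336, -0.0109, -0.0]
[-0.0, 0.0, 6.4] [-0.0346, -0.0071, -0.0001]
[-0.0, 0.0, 6.4] [-0.0352, -0.0033, -0.0001]
[-0.0, 0.0, 6.4] [-0.0353, 0.0007, -0.0001]
[-0.0, 0.0, 6.4] [-0.0351, 0.0046, -0.0001]
[-0.0, 0.0, 6.4] [-0.0343, 0.0085, -0.0001]
[-0.0, 0.0, 6.4] [-0.0332, 0.0122, -0.0001]
[-0.0, 0.0, 6.4] [-0.0316, 0.0158, -0.0001]
[-0.0, 0.0, 6.4] [-0.0297, 0.0192, -0.0001]
[-0.0, 0.0, 6.4] [-0.0273, 0.0224, -0.0001]
-> tcp [470. 184. 291.] dist 114.0 ang 0.0 rows 3
[0.0, 0.0, 0.0] [0.0, 0.0, 0.038]
[0.0, 0.0, 0.0] [0.0, 0.0, 0.038]
[0.0, 0.0, 0.0] [0.0, 0.0, 0.038]
```

Request:
apply_moves:
  commands:
    - [0,0,6.4,-0.0282,-0.0214,0,0.024]
    - [0,0,6.4,-0.0304,-0.0181,0,0.024]
    - [0,0,6.4,-0.0322,-0.0146,0,0.024]
    - [0,0,6.4,-0.0336,-0.0109,0,0.024]
    - [0,0,6.4,-0.0346,-0.0071,0,0.024]

```text
t: 0.52
eef_pos: [325.9, 425.6, 404.5]
tcp_rot: [-3.141, 0.0, 2.192]
ft_force: [1.2, 0.7, -0.4]
opening: 0.71
```

Request:
apply_moves:
  commands:
    - [0,0,6.4,-0.0352,-0.0033,0,0.024]
    - [0,0,6.4,-0.0353,0.0007,0,0.024]
    - [0,0,6.4,-0.0351,0.0046,0,0.024]
    - [0,0,6.4,-0.0343,0.0085,0,0.024]
    - [0,0,6.4,-0.0332,0.0122,0,0.024]

```text
t: 0.93
eef_pos: [415.8, 273.3, 404.7]
tcp_rot: [-3.141, 0.0, 1.633]
ft_force: [0.5, 0.0, -0.3]
opening: 0.353
```

Request:
apply_moves:
  commands:
    - [0,0,6.4,-0.0316,0.0158,0,0.024]
    - [0,0,6.4,-0.0297,0.0192,0,0.024]
    - [0,0,6.4,-0.0273,0.0224,0,0.024]
    - [0,0,0,0,0,0,0.024]
    - [0,0,0,0,0,0,0.024]

```text
t: 1.35
eef_pos: [469.6, 182.1, 404.4]
tcp_rot: [-3.141, 0.0, 1.301]
ft_force: [-0.8, 0.8, 0.8]
opening: 0.252
```

```bash
python3 - <<'E'
from h import *
st=env.state();print(st['eef_pos'],np.degrees(st['tcp_rot']),st['opening'])
a=snap('scene','scene1.png');b=snap('top','top1.png')
a=cv2.imread('pics/scene1.png');b=cv2.imread('pics/top1.png')
o=np.zeros((600,800,3),np.uint8)
R=lambda im,x0,y0,x1,y1,s:cv2.resize(im[y0:y1,x0:x1],None,fx=s,fy=s,interpolation=cv2.INTER_CUBIC)
o[:600,:400]=R(a,180,80,310,275,4)[:600,:400];o[:600,400:]=R(b,180,110,280,260,4)[:600,:400]
cv2.imwrite('pics/z1.png',o)
E
```

```text
[469.6 182.1 404.4] [-180.     0.    74.5] 0.2524890655317073
```

View pics/z1.png

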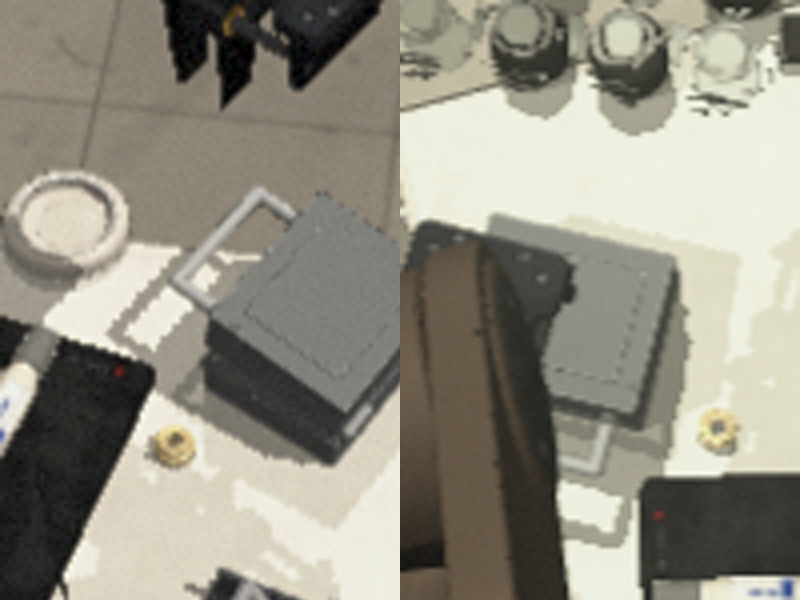

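The gripper (top centre of the left panel) hovers over the bar, which runs from (262,190) to (178,280). I'll descend in steps and watch the force.

Request:
apply_moves:
  commands:
    - [0,0,0,-0.002,0,0.036,0.024]
    - [0,0,0,0,0,0.036,0.024]
    - [0,0,0,0,0,0.036,0.024]
    - [0,0,0,0,0,0.018,0.024]
    - [0,0,0,0,0,0,0.024]

```text
t: 1.87
eef_pos: [467.3, 182.6, 275.5]
tcp_rot: [-3.136, 0.003, 1.307]
ft_force: [0.3, -0.3, 0.7]
opening: 0.252
```

```bash
python3 - <<'E'
from h import *
st=env.state();print(st['eef_pos'],st['ft_force'])
snap('scene','scene2.png');a=cv2.imread('pics/scene2.png')
cv2.imwrite('pics/z2.png',cv2.resize(a[120:220,190:320],None,fx=6,fy=6,interpolation=cv2.INTER_CUBIC))
E
```

```text
[467.3 182.6 275.5] [ 0.3 -0.3  0.7]
```

View pics/z2.png

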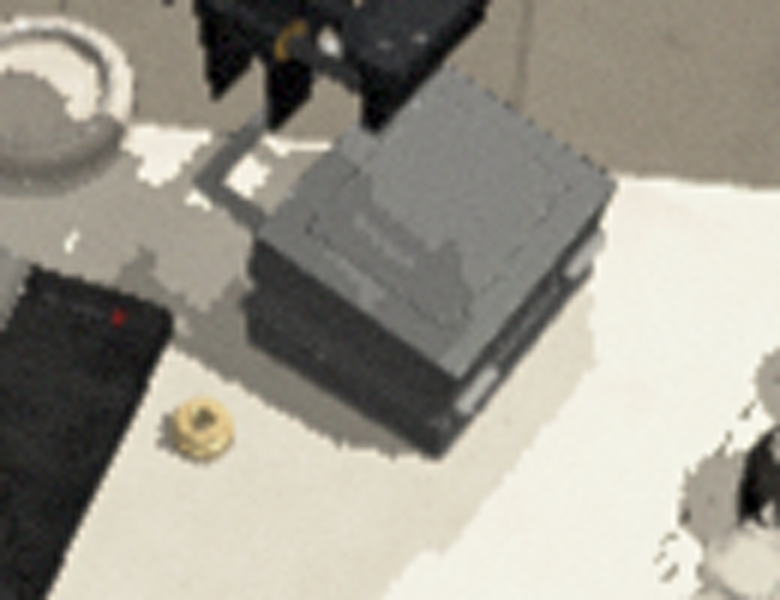

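The two tips are at about (215,95) and (275,125). The bar line, from (207,180) to (333,45), passes between them but nearer the rear tip. I'll shift about 4.5 mm towards the lid and go down.

Request:
apply_moves:
  commands:
    - [0,0,0,0,0.0045,0,0.024]
    - [0,0,0,0,0,0.01,0.024]
    - [0,0,0,0,0,0.01,0.024]
    - [0,0,0,0,0,0.008,0.024]
    - [0,0,0,0,0,0,0.024]

```text
t: 2.33
eef_pos: [472.5, 180.3, 249.5]
tcp_rot: [-3.14, 0.001, 1.304]
ft_force: [-0.2, 0.5, -0.8]
opening: 0.254
```

```bash
python3 - <<'E'
from h import *
st=env.state();print(st['eef_pos'],st['ft_force'],np.degrees(st['tcp_rot']))
E
```

```text
[472.5 180.3 249.5] [-0.2  0.5 -0.8] [-179.9    0.    74.7]
```

Down with no contact. Now close on the bar gently.

Request:
apply_moves:
  commands:
    - [0,0,0,0,0,0,0.016]
    - [0,0,0,0,0,0,0.012]
    - [0,0,0,0,0,0,0.01]
    - [0,0,0,0,0,0,0.006]
    - [0,0,0,0,0,0,0.006]

```text
t: 2.75
eef_pos: [469.6, 181.3, 250.3]
tcp_rot: [-3.132, 0.003, 1.303]
ft_force: [-21.5, 15.6, 6.6]
opening: 0.097
```

```bash
python3 - <<'E'
from h import *
st=env.state();print(st['eef_pos'],st['ft_force'],st['opening']*95.1)
E
```

```text
[469.6 181.3 250.3] [-21.5  15.6   6.6] 9.229303628519757
```

Gripped: 9.2 mm on a 10 mm bar. The bar sits about 3 mm in front of centre. I'll relieve that and begin the arc, checking the force as I go.

Request:
apply_moves:
  commands:
    - [0,0,0,0,-0.003,0,0.004]
    - [0,0,0,0,0.0066,-0.0168,0.004]
    - [0,0,0,0,0.0092,-0.0165,0.004]
    - [0,0,0,0,0.0114,-0.0151,0.004]
    - [0,0,0,0,0,0,0.004]

```text
t: 3.17
eef_pos: [494.7, 174.7, 302.0]
tcp_rot: [-3.136, 0.0, 1.303]
ft_force: [-23.7, 14.0, 22.8]
opening: 0.091
```

```bash
python3 - <<'E'
from h import *
st=env.state();print(st['eef_pos'],st['ft_force'],st['moment'],st['opening']*95.1)
E
```

```text
[494.7 174.7 302. ] [-23.7  14.   22.8] [2.5 4.6 0.2] 8.700214081768777
```

The force points radially outward, so my arc is about 4 mm too tight. Correct that and go on.

Request:
apply_moves:
  commands:
    - [0,0,0,0,-0.0035,-0.003,0.004]
    - [0,0,0,0,0.0131,-0.0136,0.004]
    - [0,0,0,0,0.0149,-0.0116,0.004]
    - [0,0,0,0,0,0,0.004]

```text
t: 3.5
eef_pos: [521.6, 167.6, 330.0]
tcp_rot: [3.138, -0.003, 1.303]
ft_force: [-3.5, 7.2, 7.6]
opening: 0.097
```

```bash
python3 - <<'E'
from h import *
st=env.state();print(st['eef_pos'],st['ft_force'],st['moment'],st['opening']*95.1)
E
```

```text
[521.6 167.6 330. ] [-3.5  7.2  7.6] [1.4 0.7 0.2] 9.264702696058444
```

Request:
apply_moves:
  commands:
    - [0,0,0,0,0.016,-0.0105,0.004]
    - [0,0,0,0,0.0176,-0.007,0.004]
    - [0,0,0,0,0.0183,-0.0045,0.004]
    - [0,0,0,0,0,0,0.004]

```text
t: 3.83
eef_pos: [572.1, 153.6, 350.9]
tcp_rot: [3.138, -0.002, 1.303]
ft_force: [0.1, 4.6, 10.1]
opening: 0.099
```

```bash
python3 - <<'E'
from h import *
st=env.state();print(st['eef_pos'],st['ft_force'],st['moment'],st['opening']*95.1)
E
```

```text
[572.1 153.6 350.9] [ 0.1  4.6 10.1] [ 0.7 -0.1  0.3] 9.381620915819651
```

Request:
apply_moves:
  commands:
    - [0,0,0,0,0.0188,-0.0029,0.004]
    - [0,0,0,0,0.0189,0.0005,0.004]
    - [0,0,0,0,0.0185,0.0033,0.004]
    - [0,0,0,0,0,0,0.004]

```text
t: 4.17
eef_pos: [626.2, 138.8, 348.6]
tcp_rot: [3.139, -0.002, 1.303]
ft_force: [4.3, 4.0, 4.8]
opening: 0.095
```

```bash
python3 - <<'E'
from h import *
st=env.state();print(st['eef_pos'],st['ft_force'],st['moment'],st['opening']*95.1)
E
```

```text
[626.2 138.8 348.6] [4.3 4.  4.8] [ 0.6 -0.7  0.3] 9.001049937191826
```

Request:
apply_moves:
  commands:
    - [0,0,0,0,0.009,0.0022,0.004]
    - [0,0,0,0,0.006,0.0022,0.004]
    - [0,0,0,0,0,0,0.004]

```text
t: 4.42
eef_pos: [638.7, 135.4, 344.4]
tcp_rot: [-3.14, -0.001, 1.304]
ft_force: [-0.8, 5.6, 5.0]
opening: 0.094
```

```bash
python3 - <<'E'
from h import *
st=env.state();print(st['eef_pos'],st['ft_force'],st['moment'],st['opening']*95.1)
E
```

```text
[638.7 135.4 344.4] [-0.8  5.6  5. ] [0.8 0.3 0.3] 8.894318723537383
```

Request:
apply_moves:
  commands:
    - [0,0,0,0,0,0,0.03]
    - [0,0,0,0,0,0,0.03]
    - [0,0,0,0,0,-0.03,0.03]
    - [0,0,0,0,0,-0.035,0.03]
    - [0,0,0,0,0,-0.02,0.03]

```text
t: 4.83
eef_pos: [638.5, 134.8, 432.0]
tcp_rot: [3.139, -0.0, 1.303]
ft_force: [0.4, 0.6, 1.0]
opening: 0.308
```

```bash
python3 - <<'E'
from h import *
st=env.state();print(st['eef_pos'],st['ft_force'],st['opening'])
plan([((330,430,260),Rt(-15.3,0),None)])
E
```

```text
[638.5 134.8 432. ] [0.4 0.6 1. ] 0.30835857253181503
-> tcp [330. 430. 431.] dist 427.0 ang 0.1 rows 11
[0.0, -0.0, -0.0] [0.0185, -0.0341, 0.0]
[0.0, -0.0, -0.0] [0.0185, -0.0341, 0.0]
[0.0, -0.0, -0.0] [0.0185, -0.0341, 0.0]
[0.0, -0.0, -0.0] [0.0185, -0.0341, 0.0]
[0.0, -0.0, -0.0] [0.0185, -0.0341, 0.0]
[0.0, -0.0, -0.0] [0.0185, -0.0341, 0.0001]
[0.0, -0.0, -0.0] [0.0185, -0.0341, 0.0001]
[0.0, -0.0, -0.0] [0.0185, -0.0341, 0.0001]
[0.0, -0.0, -0.0] [0.0185, -0.0341, 0.0001]
[0.0, -0.0, -0.0] [0.0185, -0.0341, 0.0001]
[0.0, -0.0, -0.0] [0.0185, -0.0341, 0.0001]
```

Request:
apply_moves:
  commands:
    - [0,0,0,0.0185,-0.0341,0,0.03]
    - [0,0,0,0.0185,-0.0341,0,0.03]
    - [0,0,0,0.0185,-0.0341,0,0.03]
    - [0,0,0,0.0185,-0.0341,0,0.03]
    - [0,0,0,0.0185,-0.0341,0,0.03]

```text
t: 5.25
eef_pos: [497.0, 269.8, 429.0]
tcp_rot: [3.142, 0.0, 1.303]
ft_force: [0.8, -0.3, -0.0]
opening: 0.319
```

Request:
apply_moves:
  commands:
    - [0,0,0,0.0185,-0.0341,0,0.03]
    - [0,0,0,0.0185,-0.0341,0,0.03]
    - [0,0,0,0.0185,-0.0341,0,0.03]
    - [0,0,0,0.0185,-0.0341,0,0.03]
    - [0,0,0,0.0185,-0.0341,0,0.03]

```text
t: 5.67
eef_pos: [356.9, 404.2, 429.1]
tcp_rot: [3.141, 0.0, 1.303]
ft_force: [0.9, 0.0, -0.6]
opening: 0.312
```

```bash
python3 - <<'E'
from h import *
print(env.state()['eef_pos'])
snap('scene','scene3.png');snap('top','top3.png')
a=cv2.imread('pics/scene3.png');b=cv2.imread('pics/top3.png')
o=np.zeros((600,800,3),np.uint8)
R=lambda im,x0,y0,x1,y1,s:cv2.resize(im[y0:y1,x0:x1],None,fx=s,fy=s,interpolation=cv2.INTER_CUBIC)
def put(im,x,y):o[y:y+im.shape[0],x:x+im.shape[1]]=im
put(R(a,225,115,305,190,5),0,0)   # scene case
put(R(b,185,125,265,235,3.6),405,0) # top case
put(R(a,218,218,288,258,5),0,400-20)
put(R(b,285,150,325,190,4.8),700-290+200-0,400)if 0 else put(R(b,287,150,325,190,4.9),406,400)
cv2.imwrite('pics/z3.png',o)
E
```

```text
[356.9 404.2 429.1]
```

View pics/z3.png

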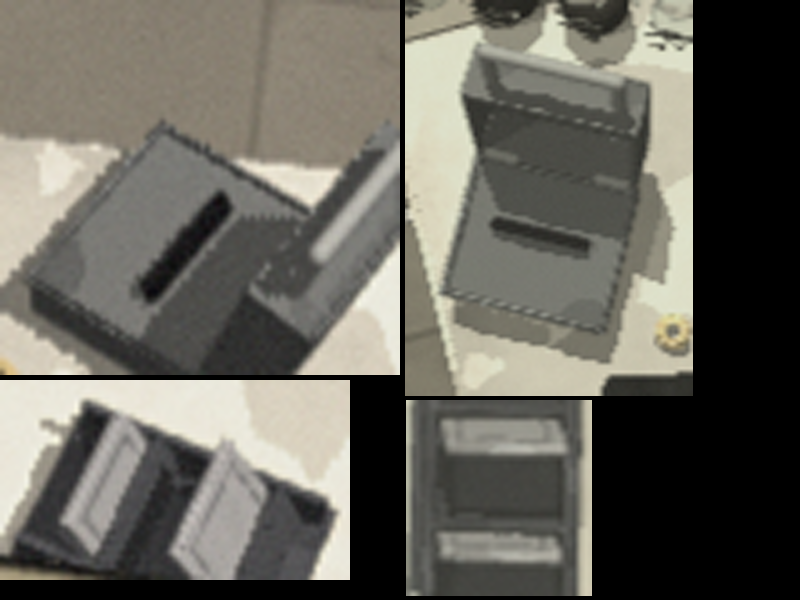

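The top-right panel shows the lid wide open. The rim's front corners are at (443,292) and (605,330), and the black rest top runs from (490,222) to (590,245). Both plates are still in the rack.

```bash
python3 - <<'E'
from h import *
sc=lambda x,y:(x/5+225-.4,y/5+115-.4)
tc=lambda x,y:((x-405)/3.6+185-.4,y/3.6+125-.4)
sr=lambda x,y:(x/5+218-.4,(y-380)/5+218-.4)
tr=lambda x,y:((x-406)/4.9+287-.4,(y-400)/4.9+150-.4)
print('rim')
for a,b in [((163,125),(443,292)),((30,283),(605,330))]: print(onz(S,sc(*a),36),onz(T,tc(*b),36),*tri([S,T],[sc(*a),tc(*b)]))
print('rest')
for a,b in [((218,195),(490,224)),((148,300),(590,246))]: print(onz(S,sc(*a),44.6),onz(T,tc(*b),44.6),*tri([S,T],[sc(*a),tc(*b)]))
print('tall')
for a,b in [((225,440),(448,454)),((172,549),(568,453))]: print(onz(S,sr(*a),61),onz(T,tr(*b),61),*tri([S,T],[sr(*a),tr(*b)]))
print('short')
for a,b in [((113,412),(438,561)),((63,520),(562,561))]: print(onz(S,sr(*a),45),onz(T,tr(*b),45),*tri([S,T],[sr(*a),tr(*b)]))
E
```

```text
rim
[511.8 231.   36. ] [511.5 232.4  36. ] [511.4 232.7  33.7] 0.22258021362277416
[486.5 116.   36. ] [485.3 119.7  36. ] [485.1 119.9  29.7] 0.48779556329592083
rest
[555.3 194.9  44.6] [557.9 199.   44.6] [556.4 198.3  41.5] 2.1055500421305497
[545.8 123.9  44.6] [542.6 129.7  44.6] [543.5 130.6  33.3] 0.16041405931444666
tall
[619.4 -12.2  61. ] [619.9 -15.6  61. ] [619.5 -14.9  66.3] 0.7032167041998777
[616.7 -68.7  61. ] [620.1 -74.9  61. ] [618.1 -73.2  72.9] 0.2111966079072291
short
[565.2 -11.4  45. ] [568.3 -11.3  45. ] [566.8 -11.8  47.6] 1.3270009220206642
[565.  -68.3  45. ] [568.2 -73.3  45. ] [566.9 -71.9  55. ] 0.003981752047069791
```

Measured pieces agree with the sizes given: rim 117 mm (116), rest 69 mm (70), slot tops 52.5 mm apart (expected 51.6). Next I'll plan the approach to the tall plate.

```bash
python3 - <<'E'
from h import *
R=Rt(-1,28);s=-R[:,2];G=np.array([619.1,-44,69.6])
plan([(G+80*s,R,None)])
E
```

```text
-> tcp [501.3 -41.9 291.2] dist 490.8 ang 31.3 rows 13
[-2.1, 0.3, -1.1] [-0.0303, 0.0198, 0.0106]
[-2.1, 0.3, -1.1] [-0.0307, 0.0188, 0.0112]
[-2.1, 0.3, -1.1] [-0.0311, 0.0178, 0.0117]
[-2.1, 0.3, -1.1] [-0.0315, 0.0168, 0.0122]
[-2.1, 0.3, -1.1] [-0.0319, 0.0158, 0.0127]
[-2.1, 0.3, -1.1] [-0.0322, 0.0147, 0.0131]
[-2.1, 0.3, -1.1] [-0.0325, 0.0136, 0.0135]
[-2.1, 0.3, -1.1] [-0.0328, 0.0125, 0.0138]
[-2.1, 0.3, -1.1] [-0.0331, 0.0113, 0.0141]
[-2.1, 0.3, -1.1] [-0.0334, 0.0102, 0.0144]
[-2.1, 0.3, -1.1] [-0.0336, 0.009, 0.0146]
[-2.1, 0.3, -1.1] [-0.0339, 0.0079, 0.0147]
[-2.1, 0.3, -1.1] [-0.0341, 0.0067, 0.0149]
```

Request:
apply_moves:
  commands:
    - [-2.1,0.3,-1.1,-0.0303,0.0198,0.0106,0.03]
    - [-2.1,0.3,-1.1,-0.0307,0.0188,0.0112,0.03]
    - [-2.1,0.3,-1.1,-0.0311,0.0178,0.0117,0.03]
    - [-2.1,0.3,-1.1,-0.0315,0.0168,0.0122,0.03]
    - [-2.1,0.3,-1.1,-0.0319,0.0158,0.0127,0.03]

```text
t: 6.18
eef_pos: [414.3, 229.2, 375.4]
tcp_rot: [2.955, -0.017, 1.403]
ft_force: [0.9, 0.2, -0.1]
opening: 0.313
```

Request:
apply_moves:
  commands:
    - [-2.1,0.3,-1.1,-0.0322,0.0147,0.0131,0.03]
    - [-2.1,0.3,-1.1,-0.0325,0.0136,0.0135,0.03]
    - [-2.1,0.3,-1.1,-0.0328,0.0125,0.0138,0.03]
    - [-2.1,0.3,-1.1,-0.0331,0.0113,0.0141,0.03]
    - [-2.1,0.3,-1.1,-0.0334,0.0102,0.0144,0.03]

```text
t: 6.6
eef_pos: [470.5, 57.1, 321.4]
tcp_rot: [2.77, -0.015, 1.501]
ft_force: [0.5, 1.4, 0.2]
opening: 0.314
```

Request:
apply_moves:
  commands:
    - [-2.1,0.3,-1.1,-0.0336,0.009,0.0146,0.03]
    - [-2.1,0.3,-1.1,-0.0339,0.0079,0.0147,0.03]
    - [-2.1,0.3,-1.1,-0.0341,0.0067,0.0149,0.03]
    - [0,0,0,0,0,0,0.03]

```text
t: 6.93
eef_pos: [494.4, -12.1, 298.4]
tcp_rot: [2.699, -0.016, 1.544]
ft_force: [0.3, -0.3, 0.3]
opening: 0.316
```

```bash
python3 - <<'E'
from h import *
R=Rt(-1,28);s=-R[:,2];G=np.array([619.1,-44,69.6])
st=env.state();print(st['eef_pos'],st['opening'])
plan([(G+35*s,R,2)])
E
```

```text
[494.4 -12.1 298.4] 0.3155599798211966
-> tcp [522.4 -42.3 251.5] dist 62.4 ang 2.9 rows 2
[-1.3, -0.3, -0.5] [-0.0151, 0.0031, 0.0271]
[-1.3, -0.3, -0.5] [-0.015, 0.0023, 0.0273]
```

Request:
apply_moves:
  commands:
    - [-1.3,-0.3,-0.5,-0.0151,0.0031,0.0271,0.03]
    - [-1.3,-0.3,-0.5,-0.015,0.0023,0.0273,0.03]
    - [0,0,0,0,0,0,0.03]

```text
t: 7.18
eef_pos: [512.1, -27.8, 268.9]
tcp_rot: [2.671, -0.013, 1.554]
ft_force: [-1.0, -0.2, -0.1]
opening: 0.312
```

```bash
python3 - <<'E'
from h import *
R=Rt(-1,28);s=-R[:,2];G=np.array([619.1,-44,69.6])
st=env.state();print(st['eef_pos'],st['opening'])
plan([(G,R,3)])
snap('scene','scene4.png');a=cv2.imread('pics/scene4.png')
cv2.imwrite('pics/z4.png',cv2.resize(a[165:265,195:315],None,fx=6,fy=6,interpolation=cv2.INTER_CUBIC))
E
```

```text
[512.1 -27.8 268.9] 0.31159553632793036
-> tcp [538.8 -42.6 220.6] dist 57.2 ang 1.3 rows 3
[-0.3, -0.2, -0.1] [-0.005, 0.0007, 0.0184]
[-0.3, -0.2, -0.1] [-0.0049, 0.0006, 0.0184]
[-0.3, -0.2, -0.1] [-0.0049, 0.0005, 0.0184]
```

View pics/z4.png

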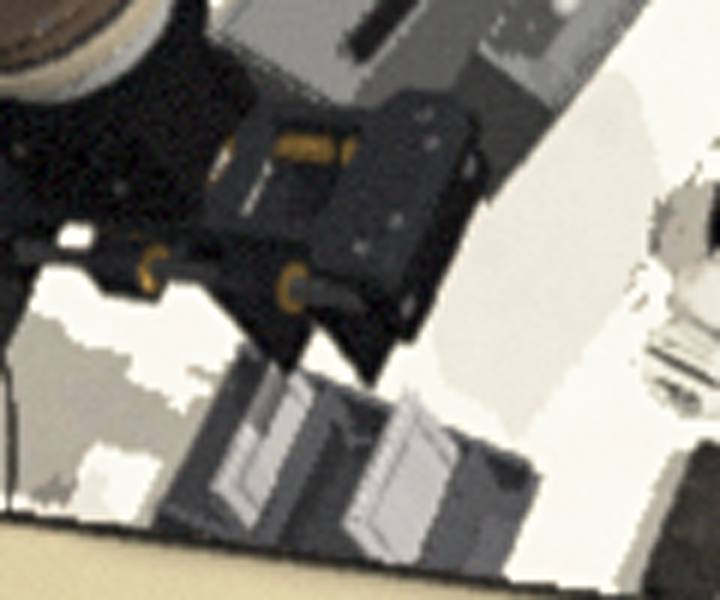

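The tips at (290,370) and (370,385) are still short of the plate's top edge, which runs from (405,395) to (345,525). The arm hadn't finished the move.

```bash
python3 - <<'E'
from h import *
R=Rt(-1,28);s=-R[:,2];G=np.array([619.1,-44,69.6])
st=env.state();print(st['eef_pos'],st['joints'],st['qvel'],st['tau'])
plan([(G+35*s,R,2)])
E
```

```text
[511.6 -27.1 269.8] [-0.2  0.5  2.1  0.7  0.1 -0.8] [ 0.  -0.   0.  -0.1  0.   0.1] [ -1.1 -49.6 -15.8   2.3  -1.2  -2.6]
-> tcp [522.4 -42.3 251.5] dist 26.2 ang 1.3 rows 2
[-0.5, -0.4, -0.2] [-0.0076, 0.0009, 0.0106]
[-0.5, -0.4, -0.2] [-0.0076, 0.0007, 0.0106]
```

Joint 5 is down to about 0.1 rad, close to its limit and the wrist singularity for this tilt. I'll model the arm (it looks like a TX90-type geometry), check the model against the states, and choose an in-plane skew of the grip that stays clear.

```bash
cat > k.py <<'E'
from h import *
from scipy.optimize import least_squares
LO=np.array([-3.1,-.84,.05,-1.13,.06,-2.69]);HI=np.array([3.1,2.19,2.79,4.28,2.93,2.69])
PR=[50,50,326,425,425,100]
def fk(q,P=PR):
    z=lambda a:Ro.from_euler('z',a).as_matrix();y=lambda a:Ro.from_euler('y',a).as_matrix()
    A=z(q[0]);B=A@y(q[1]);C=B@y(q[2])
    W=np.array([0,0,P[2]])+A@[P[0],P[1],0]+B@[0,0,P[3]]+C@[0,0,P[4]]
    R=C@z(q[3])@y(q[4])@z(q[5]); return W+R@[0,0,P[5]],R
def ik(p,R,q0):
    def f(q):
        a,b=fk(q);return np.r_[(a-p)/100,Ro.from_matrix(R.T@b).as_rotvec()]
    r=least_squares(f,np.clip(q0,LO+.01,HI-.01),bounds=(LO+.001,HI-.001));return r.x,np.linalg.norm(r.fun)
E
python3 - <<'E'
from k import *
np.set_printoptions(precision=3,suppress=True)
st=env.state();q=np.array(st['joints'])
for q_,p,r in [([1.07938,.4915,1.5594,0,1.0917,-.10563],[235.16,579.04,404.2],[-3.14059,0,2.7558]),(q,st['eef_pos'],st['tcp_rot'])]:
    a,R=fk(np.array(q_));R1=Ro.from_euler('xyz',r).as_matrix();print(q_,a,p,np.degrees(Ro.from_matrix(R1.T@R).as_rotvec()))
np.save('q.npy',q)
E
```

```text
[1.07938, 0.4915, 1.5594, 0, 1.0917, -0.10563] [251.985 576.777 404.396] [235.16, 579.04, 404.2] [ -0.005   0.005 -90.   ]
[-0.197  0.503  2.062  0.685  0.148 -0.834] [532.164 -45.696 252.828] [511.558 -27.102 269.791] [ -0.  -0. -90.]
```

```bash
python3 - <<'E'
from k import *
np.set_printoptions(precision=3,suppress=True)
st=env.state();q=np.array(st['joints'])
D=[(np.array([1.079379,.4914995,1.5593973,0,1.0917,-.10563]),np.array([235.163,579.039,404.217])),(q,np.array(st['eef_pos']))]
for n,f in [('all',lambda P:P)]:
    r=least_squares(lambda P:np.concatenate([fk(a,P)[0]-p for a,p in D]+[(np.array(P)-PR)*.001]),PR)
    print(r.x,r.fun[:6])
E
```

```text
[ 737.01    66.591 1516.678 -980.681  391.443   66.906] [-0.696  0.165  0.165  0.044 -0.714 -0.166]
```

Request:
apply_moves:
  commands:
    - [1.5,0,0,0,0,-0.03,0.03]
    - [1.5,0,0,0,0,-0.03,0.03]
    - [0,0,0,0,0,0,0.03]

```text
t: 7.48
eef_pos: [487.1, -26.4, 320.9]
tcp_rot: [2.713, -0.013, 1.555]
ft_force: [0.8, -0.3, 1.1]
opening: 0.316
```

```bash
python3 - <<'E'
from k import *
np.set_printoptions(precision=3,suppress=True)
s2=env.state()
D=[(np.array([1.079379,.4914995,1.5593973,0,1.0917,-.10563]),np.array([235.163,579.039,404.217])),(np.load('q.npy'),np.array([511.558,-27.102,269.791])),(np.array(s2['joints']),np.array(s2['eef_pos']))]
print(D[2])
import pickle;pickle.dump(D,open('D.pkl','wb'))
for w in (.001,.01,.05):
    r=least_squares(lambda P:np.concatenate([fk(a,P)[0]-p for a,p in D]+[(np.array(P)-PR)*w]),PR)
    print(r.x,r.fun[:9])
E
```

```text
(array([-0.205,  0.387,  2.067,  0.328,  0.282, -0.484]), array([487.082, -26.407, 320.891]))
[ 43.837  70.312  92.44  552.235 356.127   9.386] [-4.441  1.054  1.217  0.836 -2.537 -0.523 -0.572 -2.014 -0.694]
[ 45.117  70.293  96.324 548.529 356.532   9.688] [-4.476  0.948  1.346  0.689 -2.499 -0.494 -0.314 -2.06  -0.829]
[ 59.286  69.743 158.956 495.521 366.496  18.465] [-4.943 -1.092  3.866 -1.285 -1.833 -0.482  3.711 -2.653 -2.967]
```

```bash
python3 - <<'E'
from k import *
import pickle
np.set_printoptions(precision=3,suppress=True)
D=pickle.load(open('D.pkl','rb'))
def fk2(q,P):
    p,R=fk(q,P[:6]); C=Ro.from_euler('zyy',[0,0,0]).as_matrix()
    z=Ro.from_euler('z',q[0]).as_matrix();y=lambda a:Ro.from_euler('y',a).as_matrix()
    return p+z@y(q[1])@y(q[2])@[P[6],0,0]
for P0 in ([25,66,300,455,420,80,0],[50,66,326,425,425,80,0],[0,66,300,480,480,80,0]):
  for w in (.001,.01):
    r=least_squares(lambda P:np.concatenate([fk2(a,P)-p for a,p in D]+[(np.array(P)-P0)*w]),P0)
    print(r.x,r.fun[:9])
E
```

```text
Traceback (most recent call last):
  File "scipy/spatial/transform/_rotation.pyx", line 1423, in scipy.spatial.transform._rotation.Rotation.from_euler
ValueError: Expected consecutive axes to be different, got zyy
```

```bash
python3 - <<'E'
from k import *
import pickle
np.set_printoptions(precision=3,suppress=True)
D=pickle.load(open('D.pkl','rb'))
def fk2(q,P):
    p,R=fk(q,P[:6])
    z=Ro.from_euler('z',q[0]).as_matrix();y=lambda a:Ro.from_euler('y',a).as_matrix()
    return p+z@y(q[1])@y(q[2])@[P[6],0,0]
for P0 in ([25,66,300,455,420,80,0],[50,66,326,425,425,80,0]):
  for w in (.001,.01):
    r=least_squares(lambda P:np.concatenate([fk2(a,P)-p for a,p in D]+[(np.array(P)-P0)*w]),P0)
    print(r.x,r.fun[:9])
for a,p in D: print(Ro.from_euler('z',-a[0]).apply(p), a)
E
```

```text
[  0.005  65.899 196.742 586.778 411.009  81.778  43.107] [ 0.    -0.     0.    -0.002  0.     0.001  0.002 -0.    -0.001]
[  1.105  65.873 200.131 584.063 411.397  82.212  43.519] [ 0.01  -0.037  0.017 -0.146  0.043  0.075  0.181 -0.024 -0.082]
[  0.009  65.899 196.751 586.77  411.01   81.779  43.108] [ 0.    -0.     0.    -0.002  0.     0.001  0.002 -0.    -0.001]
[  1.476  65.869 201.006 583.264 411.45   82.27   43.619] [ 0.011 -0.043  0.017 -0.188  0.054  0.099  0.23  -0.033 -0.104]
[621.486  65.9   404.217] [ 1.079  0.491  1.559  0.     1.092 -0.106]
[506.974  73.51  269.791] [-0.197  0.503  2.062  0.685  0.148 -0.834]
[482.267  73.244 320.891] [-0.205  0.387  2.067  0.328  0.282 -0.484]
```

The extended arm model fits to 0.002 mm. Now scan the skew at the rack and at the case.

```bash
cat > k.py <<'E'
from h import *
from scipy.optimize import least_squares
LO=np.array([-3.1,-.84,.05,-1.13,.06,-2.69]);HI=np.array([3.1,2.19,2.79,4.28,2.93,2.69])
def fk(q):
    z=lambda a:Ro.from_euler('z',a).as_matrix();y=lambda a:Ro.from_euler('y',a).as_matrix()
    A=z(q[0]);B=A@y(q[1]);C=B@y(q[2])
    R=C@z(q[3])@y(q[4])@z(q[5])
    return np.array([0,0,196.74])+A@[0,65.9,0]+B@[0,0,586.78]+C@[43.11,0,411.0]+R@[0,0,81.78],R@z(np.pi/2)
def ik(p,R,q0):
    f=lambda q:(lambda a,b:np.r_[(a-p)/100,Ro.from_matrix(R.T@b).as_rotvec()])(*fk(q))
    r=least_squares(f,np.clip(q0,LO+.01,HI-.01),bounds=(LO,HI));return r.x,np.linalg.norm(r.fun)
def Rk(az,tilt,k): return Rt(az,tilt)@Ro.from_euler('y',k,degrees=True).as_matrix()
def tcp(g,R): return np.array(g)-171*R[:,2]
E
python3 - <<'E'
from k import *
np.set_printoptions(precision=2,suppress=True)
print(fk(np.array(env.state()['joints']))[0],env.state()['eef_pos'])
G=np.array([619.1,-44,69.6])
R0=Rt(-1,28);Rc=Rt(-13.3,28);C=np.array([557.2,161,38.7])-35*Rc[:,2]
for k in range(-25,26,5):
  for nm,g,az in (('rack',G,-1),('rack+70',G-70*R0[:,2],-1),('case',C,-13.3),('case+70',C-70*Rc[:,2],-13.3)):
    out=[]
    for j4 in (0,1.5,3.1):
        R=Rk(az,28,k);q,e=ik(tcp(g,R),R,np.array([.0,.6,2,j4,.3,-j4]))
        if e<.003 and not any(np.allclose(q,o,atol=.02) for o in out): out.append(q)
    print(k,nm,*out)
E
```

```text
[487.07 -26.4  320.89] [487.08 -26.41 320.89]
-25 rack
-25 rack+70
-25 case [ 0.45  0.69  1.93 -1.05  0.76  1.66]
-25 case+70 [ 0.49  0.57  1.95 -0.94  0.83  1.56]
-20 rack
-20 rack+70
-20 case [ 0.42  0.66  1.97 -1.09  0.65  1.68]
-20 case+70 [ 0.46  0.54  1.99 -0.96  0.73  1.56]
-15 rack
-15 rack+70
-15 case
-15 case+70 [ 0.43  0.51  2.03 -0.98  0.62  1.55]
-10 rack
-10 rack+70 [-0.14  0.48  2.07 -0.94  0.15  0.83]
-10 case
-10 case+70 [ 0.4   0.48  2.06 -1.01  0.51  1.55]
-5 rack
-5 rack+70 [-0.18  0.48  2.07 -0.09  0.1  -0.05]
-5 case
-5 case+70 [ 0.36  0.46  2.1  -1.04  0.4   1.55]
0 rack [-0.22  0.62  2.03  1.41  0.09 -1.58]
0 rack+70 [-0.23  0.48  2.07  0.69  0.15 -0.88]
0 case
0 case+70 [ 0.32  0.45  2.13 -1.08  0.28  1.56]
5 rack [-0.26  0.62  2.02  1.37  0.2  -1.59]
5 rack+70 [-0.27  0.48  2.06  0.96  0.25 -1.18]
5 case
5 case+70
10 rack [-0.3   0.63  2.01  1.34  0.31 -1.59]
10 rack+70 [-0.32  0.49  2.05  1.06  0.35 -1.31]
10 case
10 case+70
15 rack [-0.34  0.64  2.    1.31  0.41 -1.6 ]
15 rack+70 [-0.36  0.5   2.04  1.11  0.46 -1.39]
15 case [ 0.15  0.59  2.2   2.77  0.2  -2.44]
15 case+70 [ 0.18  0.43  2.22  2.35  0.08 -1.99]
20 rack [-0.38  0.66  1.98  1.29  0.52 -1.6 ]
20 rack+70 [-0.4   0.52  2.03  1.12  0.56 -1.44]
20 case [ 0.1   0.6   2.22  2.48  0.3  -2.21]
20 case+70 [ 0.12  0.44  2.24  2.15  0.2  -1.84]
25 rack [-0.41  0.68  1.96  1.26  0.62 -1.61]
25 rack+70 [-0.43  0.54  2.01  1.13  0.67 -1.48]
25 case [ 0.05  0.61  2.23  2.32  0.41 -2.1 ]
25 case+70 [ 0.07  0.45  2.27  2.07  0.32 -1.82]
```

A skew of +22° keeps j5 above 0.3 rad at both places on the same wrist branch, and it doesn't change how flat the pads sit on the plate. Planning that.

```bash
python3 - <<'E'
from k import *
G=np.array([619.1,-44,69.6]);R=Rk(-1,28,22);s=-Rt(-1,28)[:,2]
plan([(G+45*s,R,5),(G,R,3)])
E
```

```text
-> tcp [ 522.4 -106.4  249.3] dist 113.0 ang 21.6 rows 5
[-0.7, 4.3, -0.2] [-0.0161, 0.0008, 0.0159]
[-0.7, 4.3, -0.2] [-0.0172, 0.0006, 0.0146]
[-0.7, 4.3, -0.2] [-0.0182, 0.0003, 0.0133]
[-0.7, 4.3, -0.2] [-0.0192, 0.0001, 0.0119]
[-0.7, 4.3, -0.2] [-0.02, -0.0001, 0.0105]
-> tcp [ 543.6 -106.7  209.6] dist 45.0 ang 0.0 rows 3
[0.0, 0.0, 0.0] [-0.0056, -0.0, 0.0139]
[0.0, 0.0, 0.0] [-0.0056, -0.0, 0.0139]
[0.0, 0.0, 0.0] [-0.0056, -0.0, 0.0139]
```

Request:
apply_moves:
  commands:
    - [-0.7,4.3,-0.2,-0.0161,0.0008,0.0159,0.03]
    - [-0.7,4.3,-0.2,-0.0172,0.0006,0.0146,0.03]
    - [-0.7,4.3,-0.2,-0.0182,0.0003,0.0133,0.03]
    - [-0.7,4.3,-0.2,-0.0192,0.0001,0.0119,0.03]
    - [-0.7,4.3,-0.2,-0.02,-0.0001,0.0105,0.03]

```text
t: 7.9
eef_pos: [511.5, -88.8, 267.0]
tcp_rot: [2.663, -0.265, 1.693]
ft_force: [-0.5, -0.5, 0.2]
opening: 0.314
```

Request:
apply_moves:
  commands:
    - [0,0,0,0,0,0,0.03]
    - [0,0,0,0,0,0,0.03]

```text
t: 8.07
eef_pos: [511.3, -89.4, 266.2]
tcp_rot: [2.668, -0.263, 1.687]
ft_force: [-0.4, 0.2, 0.5]
opening: 0.315
```

```bash
python3 - <<'E'
from k import *
st=env.state();print(st['eef_pos'],np.round(st['joints'],2),st['ft_force'])
G=np.array([619.1,-44,69.6]);R=Rk(-1,28,22);s=-Rt(-1,28)[:,2]
plan([(G+18*s,R,2)])
snap('scene','scene5.png');a=cv2.imread('pics/scene5.png')
cv2.imwrite('pics/z5.png',cv2.resize(a[185:265,205:305],None,fx=7,fy=7,interpolation=cv2.INTER_CUBIC))
E
```

```text
[511.3 -89.4 266.2] [-0.4  0.5  2.   1.1  0.5 -1.4] [-0.4  0.2  0.5]
-> tcp [ 535.1 -106.6  225.5] dist 50.2 ang 5.5 rows 2
[-0.9, 2.6, -0.3] [-0.0149, 0.0018, 0.0201]
[-0.9, 2.6, -0.3] [-0.0158, 0.0015, 0.0195]
```

View pics/z5.png

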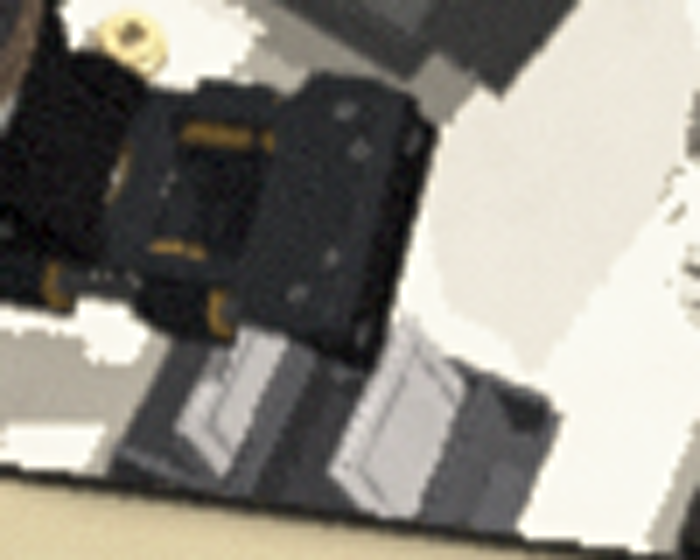

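The gripper body now hides its fingers at about (330,350), left of the plate's top edge at (400,330)–(335,470). No contact. I'll continue in smaller rows.

Request:
apply_moves:
  commands:
    - [-0.6,1.7,-0.2,-0.01,0.0012,0.0132,0.03]
    - [-0.6,1.7,-0.2,-0.0102,0.0011,0.0132,0.03]
    - [-0.6,1.7,-0.2,-0.0105,0.001,0.013,0.03]
    - [0,0,0,0,0,0,0.03]

```text
t: 8.45
eef_pos: [536.2, -105.6, 225.0]
tcp_rot: [2.619, -0.337, 1.745]
ft_force: [-0.5, -0.5, 0.8]
opening: 0.317
```

```bash
python3 - <<'E'
from k import *
st=env.state();print(st['eef_pos'],np.round(st['joints'],2),st['ft_force'])
G=np.array([619.1,-44,69.6]);R=Rk(-1,28,22);s=-Rt(-1,28)[:,2]
plan([(G,R,3)])
E
```

```text
[ 536.2 -105.6  225. ] [-0.4  0.6  2.   1.2  0.6 -1.6] [-0.5 -0.5  0.8]
-> tcp [ 543.6 -106.7  209.6] dist 17.1 ang 0.2 rows 3
[0.0, -0.0, 0.1] [-0.0024, -0.0002, 0.0051]
[0.0, -0.0, 0.1] [-0.0024, -0.0002, 0.0051]
[0.0, -0.0, 0.1] [-0.0024, -0.0002, 0.0051]
```

Request:
apply_moves:
  commands:
    - [0,0,0,-0.0024,-0.0002,0.0051,0.03]
    - [0,0,0,-0.0024,-0.0002,0.0051,0.03]
    - [0,0,0,-0.0024,-0.0002,0.0051,0.03]
    - [0,0,0,0,0,0,0.03]

```text
t: 8.78
eef_pos: [543.4, -106.8, 210.5]
tcp_rot: [2.617, -0.335, 1.745]
ft_force: [-0.4, 0.0, -0.1]
opening: 0.314
```

Request:
apply_moves:
  commands:
    - [0,0,0,0,0,0,0.02]
    - [0,0,0,0,0,0,0.015]
    - [0,0,0,0,0,0,0.01]
    - [0,0,0,0,0,0,0.007]
    - [0,0,0,0,0,0,0.007]

```text
t: 9.2
eef_pos: [543.2, -107.3, 210.8]
tcp_rot: [2.616, -0.336, 1.745]
ft_force: [-0.0, -0.8, -0.4]
opening: 0.082
```

```bash
python3 - <<'E'
from k import *
st=env.state();print(st['eef_pos'],st['opening']*95.1,st['ft_force'],st['moment'])
plan([((619.1,-44,69.6),Rk(-1,28,22),1)])
E
```

```text
[ 543.2 -107.3  210.8] 7.8340489970870015 [-0.  -0.8 -0.4] [-0.3  0.3  0. ]
-> tcp [ 543.6 -106.7  209.6] dist 1.4 ang 0.3 rows 1
[0.2, -0.0, 0.2] [0.0001, -0.0003, 0.0014]
```

Opening is down to 7.8 mm without force so far. Close on the plate.

Request:
apply_moves:
  commands:
    - [0,0,0,0,0,0,0.005]
    - [0,0,0,0,0,0,0.003]
    - [0,0,0,0,0,0,0.001]
    - [0,0,0,0,0,0,0.001]

```text
t: 9.53
eef_pos: [543.3, -107.3, 210.8]
tcp_rot: [2.616, -0.336, 1.745]
ft_force: [-1.3, 0.1, 2.7]
opening: 0.052
```

```bash
python3 - <<'E'
from k import *
st=env.state();print(st['eef_pos'],st['opening']*95.1,st['ft_force'],st['moment'])
G=np.array([619.1,-44,69.6]);R=Rk(-1,28,22);s=-Rt(-1,28)[:,2]
print(R.T@s)
E
```

```text
[ 543.3 -107.3  210.8] 4.898469036793131 [-1.3  0.1  2.7] [-0.1  0.3  0. ]
[ 0.4  0.  -0.9]
```

Holding at 4.9 mm, which matches the 5 mm plate, with almost no side load. Draw it up along the slope.

Request:
apply_moves:
  commands:
    - [0,0,0,0.003,0,-0.0074,0.001]
    - [0,0,0,0.0056,0,-0.0139,0.001]
    - [0,0,0,0.0075,0,-0.0185,0.001]
    - [0,0,0,0.0094,0,-0.0232,0.001]
    - [0,0,0,0.0094,0,-0.0232,0.001]

```text
t: 9.95
eef_pos: [498.4, -106.4, 293.3]
tcp_rot: [2.618, -0.336, 1.745]
ft_force: [0.3, -0.7, -0.3]
opening: 0.055
```

```bash
python3 - <<'E'
from k import *
st=env.state();print(st['eef_pos'],st['opening']*95.1,st['ft_force'],np.round(st['joints'],2))
snap('scene','scene6.png');snap('top','top6.png')
a=cv2.imread('pics/scene6.png')[150:265,190:310];b=cv2.imread('pics/top6.png')[110:230,230:350]
o=np.zeros((600,800,3),np.uint8);f=lambda i:cv2.resize(i,None,fx=4,fy=4,interpolation=cv2.INTER_CUBIC)[:,:400]
A,B=f(a),f(b);o[:A.shape[0],:400]=A;o[:B.shape[0],400:]=B;cv2.imwrite('pics/z6.png',o)
E
```

```text
[ 498.4 -106.4  293.3] 5.195830724105462 [ 0.3 -0.7 -0.3] [-0.4  0.5  2.   1.1  0.6 -1.4]
```

View pics/z6.png

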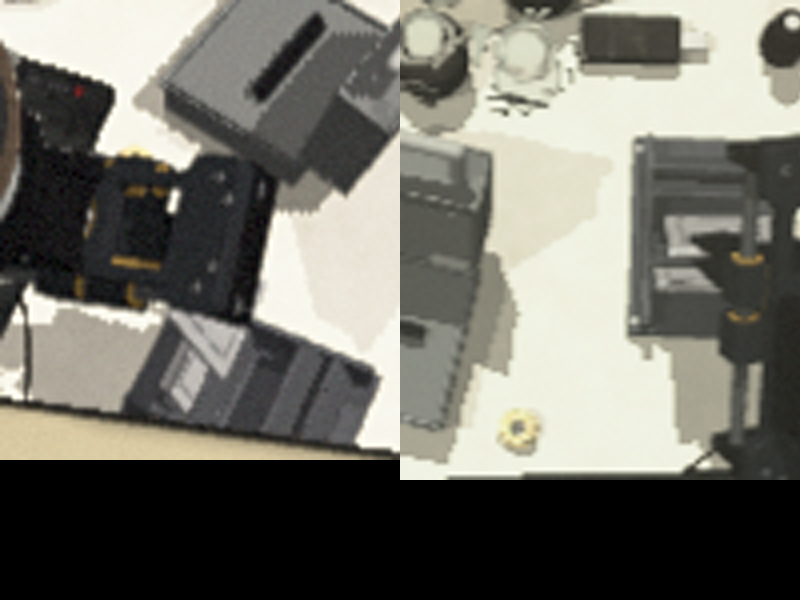

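The tall plate is out, hanging at about (210,345) in the left view with its near bottom corner at (222,375). The rear slot is empty, and the short plate is still in place. I'll check grip depth against a projection and plan the transfer.

```bash
python3 - <<'E'
from k import *
st=env.state();p=np.array(st['eef_pos']);R=Ro.from_euler('xyz',st['tcp_rot']).as_matrix()
g=p+171*R[:,2]; R0=Rt(-1,28);s=-R0[:,2];y=R0[:,0];n=R0[:,1];print('G',g)
def proj(c,X):
    r=Ro.from_euler('xyz',c['rotation']).as_matrix();d=r.T@(X-np.array(c['eye']));return np.array([c['cx']-c['fx']*d[0]/d[2],c['cy']+c['fy']*d[1]/d[2]])
for dep in (0,5,10): 
    c=g-(65-dep)*s+2.5*n
    print(dep,[(proj(S,c+w*y)-[189.6,149.6])*4 for w in (-30,30)], (proj(S,g-(5-dep)*s+2.5*n-30*y)-[189.6,149.6])*4)
Rc=Rk(-13.3,28,22);sc=-Rt(-13.3,28)[:,2]
Gc=np.array([557.2,161,38.7])+35*sc
segs=[(Gc+75*sc,Rc,10),(Gc+12*sc,Rc,5)]
plan(segs)
q=np.array(st['joints']);a=p;Ra=R
from scipy.spatial.transform import Slerp
for gt,Rg,_ in segs:
    b=tcp(gt,Rg);sl=Slerp([0,1],Ro.from_matrix([Ra,Rg]))
    for t in np.linspace(0,1,6)[1:]:
        q,e=ik(a+(b-a)*t,sl(t).as_matrix(),q);print(np.round(q,2),round(e,4))
    a,Ra=b,Rg
E
```

```text
G [574.6 -43.8 155.9]
0 [array([228.8, 382.1]), array([273. , 285.8])] [176.9 319.9]
5 [array([224.7, 377.2]), array([269.2, 280.7])] [172.3 314.4]
10 [array([220.5, 372.2]), array([265.3, 275.4])] [167.7 308.9]
-> tcp [419.8 127.7 275.8] dist 247.6 ang 12.5 rows 10
[-0.4, -0.6, 1.0] [0.0224, -0.0081, 0.0067]
[-0.4, -0.6, 1.0] [0.0223, -0.0086, 0.0064]
[-0.4, -0.6, 1.0] [0.0222, -0.009, 0.0061]
[-0.4, -0.6, 1.0] [0.0221, -0.0094, 0.0058]
[-0.4, -0.6, 1.0] [0.022, -0.0099, 0.0055]
[-0.4, -0.6, 1.0] [0.0219, -0.0103, 0.0053]
[-0.4, -0.6, 1.0] [0.0218, -0.0107, 0.005]
[-0.4, -0.6, 1.0] [0.0216, -0.0112, 0.0047]
[-0.4, -0.6, 1.0] [0.0214, -0.0116, 0.0044]
[-0.4, -0.6, 1.0] [0.0213, -0.012, 0.0041]
-> tcp [448.6 120.9 220.2] dist 63.0 ang 0.0 rows 5
[0.0, 0.0, 0.0] [-0.0047, -0.0, 0.0117]
[0.0, 0.0, 0.0] [-0.0047, -0.0, 0.0117]
[0.0, 0.0, 0.0] [-0.0047, -0.0, 0.0117]
[0.0, 0.0, 0.0] [-0.0047, -0.0, 0.0117]
[0.0, 0.0, 0.0] [-0.0047, -0.0, 0.0117]
[-0.3  0.5  2.1  1.2  0.5 -1.4] 0.0
[-0.2  0.4  2.2  1.4  0.5 -1.5] 0.0
[-0.1  0.4  2.2  1.5  0.4 -1.5] 0.0
[-0.   0.4  2.2  1.8  0.3 -1.6] 0.0
[ 0.1  0.4  2.2  2.1  0.2 -1.8] 0.0
[ 0.1  0.5  2.2  2.2  0.3 -1.9] 0.0
[ 0.1  0.5  2.2  2.2  0.3 -1.9] 0.0
[ 0.1  0.5  2.2  2.3  0.3 -2. ] 0.0
[ 0.1  0.6  2.2  2.3  0.3 -2.1] 0.0
[ 0.1  0.6  2.2  2.4  0.3 -2.1] 0.0
```

The projection puts the grasp point about 1.5 mm below the plate's top edge. Transferring to the hover pose above the rest.

Request:
apply_moves:
  commands:
    - [-0.4,-0.6,1.0,0.0224,-0.0081,0.0067,0.001]
    - [-0.4,-0.6,1.0,0.0223,-0.0086,0.0064,0.001]
    - [-0.4,-0.6,1.0,0.0222,-0.009,0.0061,0.001]
    - [-0.4,-0.6,1.0,0.0221,-0.0094,0.0058,0.001]
    - [-0.4,-0.6,1.0,0.022,-0.0099,0.0055,0.001]

```text
t: 10.47
eef_pos: [459.5, 11.2, 282.2]
tcp_rot: [2.618, -0.334, 1.635]
ft_force: [1.3, 0.7, -1.6]
opening: 0.05
```

Request:
apply_moves:
  commands:
    - [-0.4,-0.6,1.0,0.0219,-0.0103,0.0053,0.001]
    - [-0.4,-0.6,1.0,0.0218,-0.0107,0.005,0.001]
    - [-0.4,-0.6,1.0,0.0216,-0.0112,0.0047,0.001]
    - [-0.4,-0.6,1.0,0.0214,-0.0116,0.0044,0.001]
    - [-0.4,-0.6,1.0,0.0213,-0.012,0.0041,0.001]

```text
t: 10.88
eef_pos: [420.2, 128.3, 271.9]
tcp_rot: [2.619, -0.331, 1.528]
ft_force: [0.9, -0.3, -1.0]
opening: 0.049
```

Request:
apply_moves:
  commands:
    - [0,0,0,0,0,0,0.001]
    - [0,0,0,0,0,0,0.001]

```text
t: 11.05
eef_pos: [420.4, 128.3, 272.1]
tcp_rot: [2.619, -0.332, 1.532]
ft_force: [0.9, -0.9, -1.2]
opening: 0.048
```

```bash
cat > c.py <<'E'
from k import *
AZ=-13.3
Rc=Rk(AZ,28,22);sc=-Rt(AZ,28)[:,2];nc=Rt(AZ,28)[:,1]
def Gc(up,x=3): return np.array([557.2,161,38.7])+(28.5+up)*sc+x*nc
E
python3 - <<'E'
from c import *
st=env.state();print(st['eef_pos'],st['opening']*95.1,st['ft_force'])
plan([(Gc(50),Rc,4),(Gc(12),Rc,4)])
E
```

```text
[420.4 128.3 272.1] 4.5694470249191435 [ 0.9 -0.9 -1.2]
-> tcp [436.7 123.7 249.4] dist 28.3 ang 0.4 rows 4
[0.0, 0.0, 0.1] [-0.0028, 0.0011, 0.0064]
[0.0, 0.0, 0.1] [-0.0028, 0.0011, 0.0064]
[0.0, 0.0, 0.1] [-0.0028, 0.0011, 0.0064]
[0.0, 0.0, 0.1] [-0.0028, 0.0011, 0.0064]
-> tcp [454.1 119.5 215.9] dist 38.0 ang 0.0 rows 4
[0.0, 0.0, 0.0] [-0.0036, 0.0, 0.0088]
[0.0, 0.0, 0.0] [-0.0036, 0.0, 0.0088]
[0.0, 0.0, 0.0] [-0.0036, 0.0, 0.0088]
[0.0, 0.0, 0.0] [-0.0036, 0.0, 0.0088]
```

Request:
apply_moves:
  commands:
    - [0,0,0.1,-0.0028,0.0011,0.0064,0.001]
    - [0,0,0.1,-0.0028,0.0011,0.0064,0.001]
    - [0,0,0.1,-0.0028,0.0011,0.0064,0.001]
    - [0,0,0.1,-0.0028,0.0011,0.0064,0.001]
    - [0,0,0,0,0,0,0.001]

```text
t: 11.47
eef_pos: [438.0, 121.6, 249.1]
tcp_rot: [2.621, -0.335, 1.522]
ft_force: [-0.0, -0.2, -0.9]
opening: 0.055
```

```bash
python3 - <<'E'
from c import *
st=env.state();print(st['eef_pos'],st['ft_force']);plan([(Gc(12),Rc,4)])
snap('scene','scene7.png');snap('top','top7.png')
a=cv2.imread('pics/scene7.png')[125:205,215:315];b=cv2.imread('pics/top7.png')[120:240,180:260]
o=np.zeros((600,800,3),np.uint8);A=cv2.resize(a,None,fx=4.6,fy=4.6,interpolation=cv2.INTER_CUBIC);B=cv2.resize(b,None,fx=4.2,fy=4.2,interpolation=cv2.INTER_CUBIC)
o[:A.shape[0],:A.shape[1]]=A;o[:B.shape[0],464:464+B.shape[1]]=B;cv2.imwrite('pics/z7.png',o)
E
```

```text
[438.  121.6 249.1] [-0.  -0.2 -0.9]
-> tcp [454.1 119.5 215.9] dist 36.9 ang 0.3 rows 4
[0.0, 0.1, -0.0] [-0.003, -0.0004, 0.0087]
[0.0, 0.1, -0.0] [-0.003, -0.0004, 0.0087]
[0.0, 0.1, -0.0] [-0.003, -0.0004, 0.0087]
[0.0, 0.1, -0.0] [-0.003, -0.0003, 0.0087]
```

View pics/z7.png

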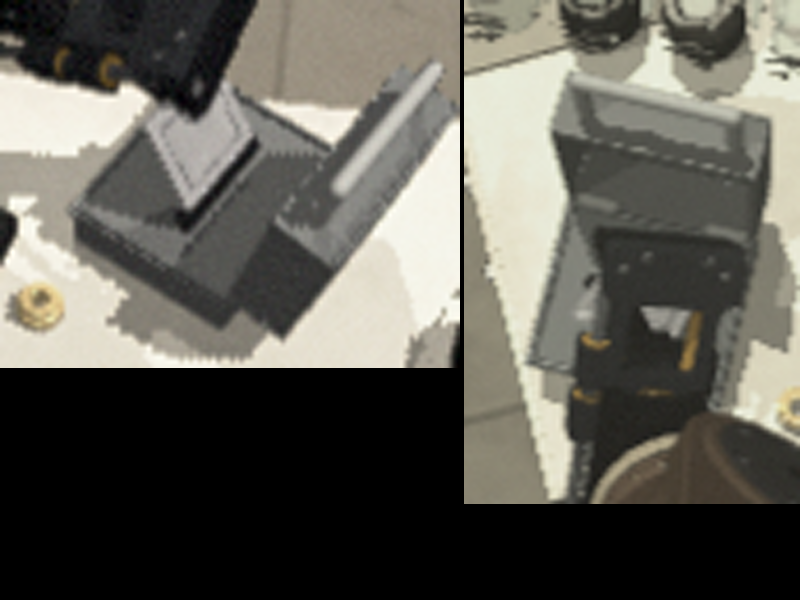

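The plate hangs parallel to the rest: its bottom edge runs (190,210)–(257,142) and the rest top (180,225)–(258,150) in the left panel. I'll compare these with the projections before lowering.

```bash
python3 - <<'E'
from c import *
def proj(c,X):
    r=Ro.from_euler('xyz',c['rotation']).as_matrix();d=r.T@(X-np.array(c['eye']));return np.array([c['cx']-c['fx']*d[0]/d[2],c['cy']+c['fy']*d[1]/d[2]])
st=env.state();p=np.array(st['eef_pos']);R=Ro.from_euler('xyz',st['tcp_rot']).as_matrix();g=p+171*R[:,2]
y=Rt(AZ,28)[:,0]
f=lambda X:(proj(S,X)-[214.6,124.6])*4.6
b=g-58.5*sc+2.5*nc
print('plate bottom',f(b-30*y),f(b+30*y),'(190,210) (257,142)')
o=np.array([557.2,161,38.7])-2.5*nc-30*sc; t=o+38*sc
print('rest top',f(t-35*y),f(t+35*y),'meas (180,225)(258,150)')
print('rest top, 4 thick front',f(t-35*y-4*nc),f(t+35*y-4*nc))
print(g,Gc(50)); print('y comp',(g-Gc(50))@y,(g-Gc(50))@nc,(g-Gc(50))@sc)
print('5mm y ->',f(t+5*y)-f(t),'5mm n',f(t+5*nc)-f(t))
E
```

```text
plate bottom [189.2 205.7] [253.1 129.2] (190,210) (257,142)
rest top [181.  221.9] [254.6 133.6] meas (180,225)(258,150)
rest top, 4 thick front [175.5 220.5] [249.  132.5]
[524.8 166.6 109.8] [523.9 168.9 109.4]
y comp -2.0558763845960497 1.3923977667113236 -0.3188945546157445
5mm y -> [ 5.2 -6.3] 5mm n [7.  1.6]
```

Plate and rest agree relative to each other within 1–2 mm. Lowering along the slope.

Request:
apply_moves:
  commands:
    - [0,0,0,-0.003,-0.0004,0.0087,0.001]
    - [0,0,0,-0.003,-0.0004,0.0087,0.001]
    - [0,0,0,-0.003,-0.0004,0.0087,0.001]
    - [0,0,0,-0.003,-0.0003,0.0087,0.001]
    - [0,0,0,0,0,0,0.001]

```text
t: 11.98
eef_pos: [453.5, 120.3, 216.2]
tcp_rot: [2.62, -0.336, 1.523]
ft_force: [-0.4, -0.1, -1.5]
opening: 0.052
```

```bash
python3 - <<'E'
from c import *
st=env.state();print(st['eef_pos'],st['ft_force'],st['moment']);plan([(Gc(4),Rc,2)])
E
```

```text
[453.5 120.3 216.2] [-0.4 -0.1 -1.5] [-0.3  0.4 -0. ]
-> tcp [457.8 118.7 208.8] dist 8.7 ang 0.2 rows 2
[0.0, 0.1, -0.1] [-0.0019, 0.0003, 0.0039]
[0.0, 0.1, -0.1] [-0.0019, 0.0003, 0.0039]
```

Request:
apply_moves:
  commands:
    - [0,0,0,-0.0019,0.0003,0.0039,0.001]
    - [0,0,0,-0.0019,0.0003,0.0039,0.001]
    - [0,0,0,0,0,0,0.001]

```text
t: 12.23
eef_pos: [457.6, 118.8, 209.6]
tcp_rot: [2.619, -0.336, 1.523]
ft_force: [-0.4, -0.1, -0.4]
opening: 0.048
```

Request:
apply_moves:
  commands:
    - [0,0,0,-0.0008,0,0.0018,0.001]
    - [0,0,0,0,0,0,0.001]

```text
t: 12.4
eef_pos: [457.6, 118.6, 208.8]
tcp_rot: [2.618, -0.337, 1.524]
ft_force: [-8.8, -3.4, 15.6]
opening: 0.052
```

```bash
python3 - <<'E'
from c import *
st=env.state();print(st['eef_pos'],st['ft_force'],st['moment'],'up',(np.array(st['eef_pos'])-tcp(Gc(0),Rc))@sc)
E
```

```text
[457.6 118.6 208.8] [-8.8 -3.4 15.6] [-0.   0.3  0.1] up 4.050758344163561
```

Contact at 18 N up the slope. Back off 1.5 mm, open, and withdraw along the slope.

Request:
apply_moves:
  commands:
    - [0,0,0,0.0007,0,-0.0016,0.001]
    - [0,0,0,0,0,0,0.008]
    - [0,0,0,0,0,0,0.012]
    - [0,0,0,0,0,0,0.018]
    - [0,0,0,0,0,0,0.024]

```text
t: 12.82
eef_pos: [457.6, 119.0, 209.3]
tcp_rot: [2.619, -0.336, 1.523]
ft_force: [-0.6, 0.6, 0.4]
opening: 0.206
```

Request:
apply_moves:
  commands:
    - [0,0,0,0,0,0,0.024]
    - [0,0,0,0.004,0,-0.01,0.024]
    - [0,0,0,0.0075,0,-0.0185,0.024]
    - [0,0,0,0.0094,0,-0.0232,0.024]
    - [0,0,0,0.0094,0,-0.0232,0.024]

```text
t: 13.23
eef_pos: [420.2, 127.9, 280.9]
tcp_rot: [2.62, -0.335, 1.522]
ft_force: [0.6, -0.2, 0.2]
opening: 0.254
```

```bash
python3 - <<'E'
from c import *
st=env.state();print(st['eef_pos'],st['ft_force'],st['opening']*95.1,np.round(st['joints'],2))
p=st['eef_pos']
# next: high, clear of case, tool down az -13
plan([(np.array([400,300,240]),Rt(-13.3,0),None)])
snap('scene','scene8.png');a=cv2.imread('pics/scene8.png')[125:205,215:315]
cv2.imwrite('pics/z8.png',cv2.resize(a,None,fx=7,fy=7,interpolation=cv2.INTER_CUBIC))
E
```

```text
[420.2 127.9 280.9] [ 0.6 -0.2  0.2] 24.14583125939104 [ 0.1  0.4  2.2  2.   0.2 -1.7]
-> tcp [400. 300. 411.] dist 216.7 ang 35.4 rows 6
[4.6, -3.6, 0.9] [0.034, 0.0014, -0.012]
[4.6, -3.6, 0.9] [0.0332, -0.0002, -0.0141]
[4.6, -3.6, 0.9] [0.0323, -0.0019, -0.0161]
[4.6, -3.6, 0.9] [0.0312, -0.0037, -0.0178]
[4.6, -3.6, 0.9] [0.0299, -0.0057, -0.0194]
[4.6, -3.6, 0.9] [0.0286, -0.0077, -0.0207]
```

View pics/z8.png

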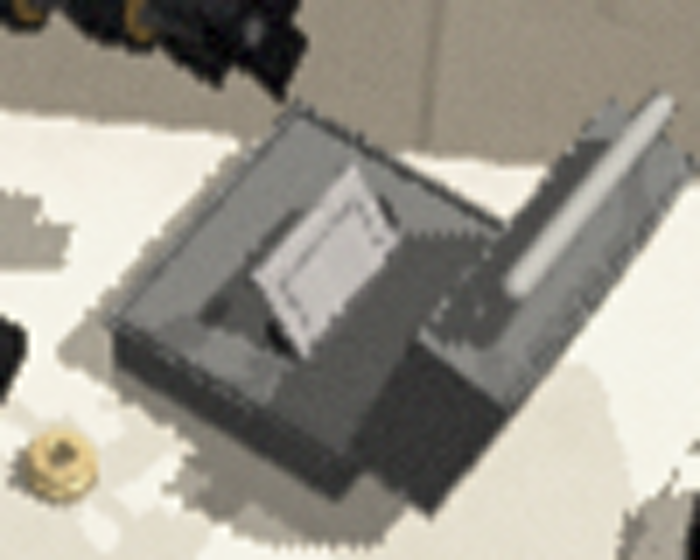

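The plate sits on the rest, with its top edge from (255,272) to (352,168) and its face parallel to the rest. I'll check the seating numerically, then go back to the bar to close the lid.

```bash
python3 - <<'E'
from c import *
def proj(c,X):
    r=Ro.from_euler('xyz',c['rotation']).as_matrix();d=r.T@(X-np.array(c['eye']));return np.array([c['cx']-c['fx']*d[0]/d[2],c['cy']+c['fy']*d[1]/d[2]])
y=Rt(AZ,28)[:,0];f=lambda X:(proj(S,X)-[214.6,124.6])*7
for up in (0,4):
  t=np.array([557.2,161,38.7])+(30+up)*sc
  print(up,'top edge front',f(t-2.5*nc-30*y),f(t-2.5*nc+30*y),'bottom rear -y',f(t-(60)*sc+2.5*nc-30*y),f(t-(60)*sc+2.5*nc+30*y))
plan([(np.array([440,130,270]),Rt(-15.3,0),7)])
E
```

```text
0 top edge front [260.3 282.8] [358.2 167.1] bottom rear -y [332.9 405.7] [425.9 291. ]
4 top edge front [256.  274.4] [354.2 158.7] bottom rear -y [328.9 398. ] [422.2 283.2]
-> tcp [440. 130. 441.] dist 158.4 ang 35.9 rows 7
[3.9, -3.1, 1.0] [0.0078, 0.0131, -0.0167]
[3.9, -3.1, 1.0] [0.007, 0.0118, -0.018]
[3.9, -3.1, 1.0] [0.0062, 0.0104, -0.0191]
[3.9, -3.1, 1.0] [0.0053, 0.009, -0.0201]
[3.9, -3.1, 1.0] [0.0043, 0.0075, -0.0209]
[3.9, -3.1, 1.0] [0.0033, 0.006, -0.0216]
[3.9, -3.1, 1.0] [0.0022, 0.0044, -0.0221]
```

Top corners are within about 1–2 mm of a seated plate, but less of the lower part shows than predicted. I'll sample the brightness down the plate.

```bash
python3 - <<'E'
from c import *
def proj(c,X):
    r=Ro.from_euler('xyz',c['rotation']).as_matrix();d=r.T@(X-np.array(c['eye']));return np.array([c['cx']-c['fx']*d[0]/d[2],c['cy']+c['fy']*d[1]/d[2]])
y=Rt(AZ,28)[:,0];a=cv2.imread('pics/scene8.png',0)
C=np.array([557.2,161,38.7])
for w in(-20,0,20):
    print(w,[int(cv2.getRectSubPix(a,(1,1),tuple(proj(S,C+(h)*sc+2.5*nc+w*y).astype(float)))[0,0]) for h in range(36,-46,-3)])
x=[proj(S,C+h*sc+2.5*nc) for h in (30,-30)];print(x)
im=a[130:200,220:290];o=cv2.createCLAHE(4,(4,4)).apply(cv2.resize(im,None,fx=8,fy=8,interpolation=cv2.INTER_CUBIC));cv2.imwrite('pics/z9.png',o)
E
```

```text
-20 [183, 190, 183, 171, 178, 188, 186, 185, 185, 184, 185, 186, 180, 139, 103, 88, 83, 83, 85, 84, 83, 80, 83, 86, 85, 82, 79, 66]
0 [184, 195, 183, 164, 179, 187, 187, 186, 185, 187, 186, 186, 178, 135, 103, 89, 83, 84, 82, 84, 82, 83, 83, 84, 83, 83, 69, 54]
20 [183, 191, 188, 179, 167, 158, 169, 155, 174, 178, 163, 169, 178, 134, 98, 90, 83, 84, 85, 84, 84, 85, 86, 83, 82, 95, 123, 128]
[array([260.4, 157. ]), array([268.9, 174.3])]
```

The plate is visible only above about rim height, so its lower half is in the pocket behind the rest. I'll find exactly where the top edge lies.

```bash
python3 - <<'E'
from c import *
def proj(c,X):
    r=Ro.from_euler('xyz',c['rotation']).as_matrix();d=r.T@(X-np.array(c['eye']));return np.array([c['cx']-c['fx']*d[0]/d[2],c['cy']+c['fy']*d[1]/d[2]])
y=Rt(AZ,28)[:,0];C=np.array([557.2,161,38.7])
for n in ('scene8','scene3'):
  a=cv2.imread(f'pics/{n}.png',0)
  for w in(-24,-12,0,12,24):
    print(n,w,[int(cv2.getRectSubPix(a,(1,1),tuple(proj(S,C+(h)*sc-2.5*nc+w*y).astype(float)))[0,0]) for h in range(44,-40,-2)])
print('per mm px',proj(S,C+sc)-proj(S,C))
E
```

```text
scene8 -24 [128, 111, 95, 87, 116, 151, 184, 190, 185, 181, 171, 165, 163, 172, 168, 160, 171, 182, 185, 186, 185, 183, 186, 187, 176, 151, 127, 113, 99, 89, 82, 81, 85, 85, 84, 83, 82, 84, 85, 85, 86, 84]
scene8 -12 [126, 106, 86, 90, 115, 155, 183, 190, 189, 183, 168, 162, 171, 184, 189, 190, 189, 190, 189, 188, 189, 190, 190, 189, 184, 161, 137, 111, 98, 88, 83, 85, 85, 84, 83, 81, 81, 83, 85, 85, 82, 83]
scene8 0 [131, 131, 124, 118, 118, 147, 180, 192, 190, 185, 176, 166, 175, 184, 187, 188, 187, 187, 187, 187, 188, 189, 188, 188, 181, 162, 127, 106, 95, 89, 86, 84, 83, 83, 84, 82, 83, 86, 85, 80, 81, 81]
scene8 12 [132, 130, 131, 134, 142, 158, 177, 185, 187, 180, 167, 157, 165, 183, 187, 188, 187, 186, 184, 184, 185, 185, 184, 184, 182, 173, 143, 110, 98, 88, 85, 83, 82, 83, 84, 83, 83, 83, 83, 83, 83, 82]
scene8 24 [134, 133, 131, 128, 133, 151, 178, 191, 191, 189, 184, 178, 172, 158, 162, 170, 164, 156, 170, 180, 178, 168, 155, 170, 184, 161, 129, 104, 95, 90, 85, 82, 84, 85, 84, 84, 85, 84, 86, 86, 86, 84]
scene3 -24 [118, 120, 121, 121, 121, 122, 121, 120, 118, 121, 123, 1
[... 224 characters left out ...]
9, 19, 20, 28, 52, 81, 106, 100, 87, 79, 75, 74, 73, 74, 76, 76, 75, 75, 77, 76, 73, 74, 77, 77]
scene3 0 [119, 121, 121, 120, 120, 120, 120, 120, 121, 121, 122, 122, 109, 86, 56, 37, 28, 27, 29, 24, 24, 21, 44, 77, 98, 103, 89, 79, 76, 75, 74, 75, 73, 76, 77, 76, 75, 77, 78, 79, 79, 77]
scene3 12 [123, 123, 122, 120, 120, 121, 119, 119, 118, 120, 122, 121, 115, 100, 75, 48, 32, 23, 20, 19, 18, 28, 50, 82, 104, 113, 99, 80, 76, 73, 75, 78, 78, 75, 73, 76, 78, 80, 78, 75, 75, 77]
scene3 24 [122, 122, 118, 119, 119, 119, 118, 119, 122, 122, 121, 122, 120, 110, 85, 52, 31, 27, 25, 24, 25, 30, 44, 75, 105, 100, 88, 78, 76, 76, 78, 79, 77, 77, 77, 77, 75, 76, 78, 77, 77, 75]
per mm px [-0.1 -0.3]
```

The top edge reads parallel, but about 4 mm higher than a seated plate should. The scene camera gave the same 4 mm offset while the plate was in the hand, so this may only be camera bias. I'll check by touch: press gently on the plate's top edge with closed fingertips along the slope.

```bash
cat >> c.py <<'E'
C=np.array([557.2,161,38.7]);yc=Rt(AZ,28)[:,0]
def Pt(d,x=0): return C+(30+21.4+d)*sc+2.2*yc+x*nc   # grasp point with lowest tip corner d above seated top
def dnow():
    st=env.state();p=np.array(st['eef_pos']);R=Ro.from_euler('xyz',st['tcp_rot']).as_matrix()
    e=p+171*R[:,2]-Pt(0);return e@sc,e@nc,e@yc
E
python3 - <<'E'
from c import *
print(dnow());plan([(Pt(9),Rc,4)])
E
```

```text
(np.float64(66.45196848554421), np.float64(3.3761153572173144), np.float64(-1.9818470906713148))
-> tcp [442.9 124.4 232. ] dist 57.6 ang 0.3 rows 4
[0.1, 0.0, -0.0] [-0.005, -0.0007, 0.0135]
[0.1, 0.0, -0.0] [-0.005, -0.0007, 0.0135]
[0.1, 0.0, -0.0] [-0.005, -0.0007, 0.0135]
[0.1, 0.0, -0.0] [-0.005, -0.0007, 0.0135]
```

Request:
apply_moves:
  commands:
    - [0,0,0,0,0,0,0.0]
    - [0.1,0,0,-0.005,-0.0007,0.0135,0.0]
    - [0.1,0,0,-0.005,-0.0007,0.0135,0.0]
    - [0.1,0,0,-0.005,-0.0007,0.0135,0.0]
    - [0.1,0,0,-0.005,-0.0007,0.0135,0.0]

```text
t: 13.7
eef_pos: [445.4, 123.6, 227.1]
tcp_rot: [2.626, -0.335, 1.523]
ft_force: [0.5, 0.5, -0.5]
opening: 0.01
```

Request:
apply_moves:
  commands:
    - [0,0,0,0,0,0,0.0]
    - [0,0,0,-0.0007,0,0.0018,0.0]

```text
t: 13.87
eef_pos: [445.8, 123.5, 225.9]
tcp_rot: [2.628, -0.336, 1.522]
ft_force: [0.6, -0.6, 0.0]
opening: 0.004
```

```bash
python3 - <<'E'
from c import *
st=env.state();print(dnow(),st['ft_force'],st['opening'])
E
```

```text
(np.float64(1.9702883177645474), np.float64(-1.234644893901223), np.float64(-0.7884198619379346)) [ 0.6 -0.6  0. ] 0.004340588295084117
```

At 2 mm above the seated height there's still no contact, so the plate isn't standing 4 mm high. One more gentle step.

Request:
apply_moves:
  commands:
    - [0,0,0,-0.0006,0,0.0014,0.0]
    - [0,0,0,0,0,0,0.0]

```text
t: 14.03
eef_pos: [446.3, 123.4, 225.6]
tcp_rot: [2.626, -0.336, 1.523]
ft_force: [-0.7, -0.4, 0.4]
opening: 0.005
```

Request:
apply_moves:
  commands:
    - [0,0,0,-0.0005,0,0.0012,0.0]
    - [0,0,0,0,0,0,0.0]

```text
t: 14.2
eef_pos: [446.7, 123.4, 224.8]
tcp_rot: [2.625, -0.336, 1.524]
ft_force: [-4.0, 0.6, 5.2]
opening: 0.004
```

```bash
python3 - <<'E'
from c import *
st=env.state();print(dnow(),st['ft_force'])
E
```

```text
(np.float64(0.6626656133889377), np.float64(-0.569928490506784), np.float64(-0.4855300200634608)) [-4.   0.6  5.2]
```

Contact comes at about 0.7–0.9 mm, so the plate is seated. Withdraw and return to the bar.

Request:
apply_moves:
  commands:
    - [0,0,0,0.004,0,-0.01,0.0]
    - [0,0,0,0.0094,0,-0.0232,0.0]
    - [0,0,0,0.0113,0,-0.028,0.012]
    - [0,0,0,0.0113,0,-0.028,0.03]

```text
t: 14.53
eef_pos: [409.9, 132.4, 297.0]
tcp_rot: [2.627, -0.338, 1.524]
ft_force: [0.1, 1.0, 0.3]
opening: 0.094
```

```bash
python3 - <<'E'
from c import *
plan([((440,130,270),Rt(-15.3,0),8)])
E
```

```text
-> tcp [440. 130. 441.] dist 147.1 ang 35.6 rows 8
[3.4, -2.8, 0.9] [0.0058, 0.0117, -0.013]
[3.4, -2.8, 0.9] [0.0054, 0.0108, -0.0139]
[3.4, -2.8, 0.9] [0.0049, 0.0099, -0.0147]
[3.4, -2.8, 0.9] [0.0043, 0.0089, -0.0155]
[3.4, -2.8, 0.9] [0.0036, 0.0079, -0.0162]
[3.4, -2.8, 0.9] [0.003, 0.0069, -0.0168]
[3.4, -2.8, 0.9] [0.0022, 0.0058, -0.0173]
[3.4, -2.8, 0.9] [0.0015, 0.0048, -0.0177]
```

Request:
apply_moves:
  commands:
    - [3.4,-2.8,0.9,0.0058,0.0117,-0.013,0.03]
    - [3.4,-2.8,0.9,0.0054,0.0108,-0.0139,0.03]
    - [3.4,-2.8,0.9,0.0049,0.0099,-0.0147,0.03]
    - [3.4,-2.8,0.9,0.0043,0.0089,-0.0155,0.03]
    - [3.4,-2.8,0.9,0.0036,0.0079,-0.0162,0.03]

```text
t: 14.95
eef_pos: [413.1, 134.3, 322.5]
tcp_rot: [2.742, -0.327, 1.494]
ft_force: [0.0, -0.2, -0.3]
opening: 0.312
```

Request:
apply_moves:
  commands:
    - [3.4,-2.8,0.9,0.003,0.0069,-0.0168,0.03]
    - [3.4,-2.8,0.9,0.0022,0.0058,-0.0173,0.03]
    - [3.4,-2.8,0.9,0.0015,0.0048,-0.0177,0.03]
    - [0,0,0,0,0,0,0.03]
    - [0,0,0,0,0,0,0.03]

```text
t: 15.37
eef_pos: [411.3, 129.4, 356.8]
tcp_rot: [2.87, -0.27, 1.446]
ft_force: [-1.1, -0.1, -0.2]
opening: 0.318
```

```bash
python3 - <<'E'
from c import *
st=env.state();print(st['eef_pos'],np.round(st['joints'],2))
plan([((638.7,135.4,255),Rt(-15.3,0),6)])
E
```

```text
[411.3 129.4 356.8] [ 0.1  0.3  2.1  0.4  0.5 -0.1]
-> tcp [638.7 135.4 426. ] dist 237.8 ang 22.6 rows 6
[2.4, -2.7, 1.0] [0.0086, 0.0387, 0.0008]
[2.4, -2.7, 1.0] [0.0092, 0.0385, -0.0012]
[2.4, -2.7, 1.0] [0.0098, 0.0383, -0.0033]
[2.4, -2.7, 1.0] [0.0102, 0.0379, -0.0053]
[2.4, -2.7, 1.0] [0.0106, 0.0375, -0.0074]
[2.4, -2.7, 1.0] [0.0108, 0.0369, -0.0095]
```

```bash
python3 - <<'E'
from c import *
p,R=plan([((460,130,270),Rt(-15.3,0),5),((638.7,135.4,255),Rt(-15.3,0),5)])
E
```

```text
-> tcp [460. 130. 441.] dist 97.3 ang 22.6 rows 5
[2.9, -3.3, 1.2] [0.0058, 0.0136, -0.0127]
[2.9, -3.3, 1.2] [0.0053, 0.0128, -0.0137]
[2.9, -3.3, 1.2] [0.0047, 0.012, -0.0146]
[2.9, -3.3, 1.2] [0.0041, 0.0111, -0.0154]
[2.9, -3.3, 1.2] [0.0034, 0.0103, -0.0162]
-> tcp [638.7 135.4 426. ] dist 179.4 ang 0.0 rows 5
[0.0, 0.0, 0.0] [0.0105, 0.0342, 0.003]
[0.0, 0.0, 0.0] [0.0105, 0.0342, 0.003]
[0.0, 0.0, 0.0] [0.0105, 0.0342, 0.003]
[0.0, 0.0, 0.0] [0.0105, 0.0342, 0.003]
[0.0, 0.0, 0.0] [0.0105, 0.0342, 0.003]
```

Request:
apply_moves:
  commands:
    - [2.9,-3.3,1.2,0.0058,0.0136,-0.0127,0.03]
    - [2.9,-3.3,1.2,0.0053,0.0128,-0.0137,0.03]
    - [2.9,-3.3,1.2,0.0047,0.012,-0.0146,0.03]
    - [2.9,-3.3,1.2,0.0041,0.0111,-0.0154,0.03]
    - [2.9,-3.3,1.2,0.0034,0.0103,-0.0162,0.03]

```text
t: 15.78
eef_pos: [460.9, 130.4, 440.2]
tcp_rot: [-3.131, 0.001, 1.304]
ft_force: [-0.0, -0.2, 0.0]
opening: 0.315
```

Request:
apply_moves:
  commands:
    - [0,0,0,0.0105,0.0342,0.002,0.03]
    - [0,0,0,0.0105,0.0342,0.002,0.03]
    - [0,0,0,0.0105,0.0342,0.002,0.03]
    - [0,0,0,0.0105,0.0342,0.002,0.03]
    - [0,0,0,0,0,0,0.03]

```text
t: 16.2
eef_pos: [608.1, 134.4, 428.2]
tcp_rot: [-3.133, -0.003, 1.306]
ft_force: [0.5, -0.0, 0.0]
opening: 0.313
```

```bash
python3 - <<'E'
from c import *
st=env.state();print(st['eef_pos'],np.round(st['joints'],2))
p,R=plan([((638.7,135.4,230),Rt(-15.3,0),3)])
E
```

```text
[608.1 134.4 428.2] [0.1 0.5 1.5 0.  1.1 0.4]
-> tcp [638.7 135.4 401. ] dist 41.0 ang 0.5 rows 3
[-0.2, -0.0, 0.0] [0.003, 0.0098, 0.009]
[-0.2, -0.0, 0.0] [0.003, 0.0098, 0.009]
[-0.2, -0.0, 0.0] [0.003, 0.0098, 0.009]
```

Request:
apply_moves:
  commands:
    - [-0.2,0,0,0.003,0.0098,0.009,0.03]
    - [-0.2,0,0,0.003,0.0098,0.009,0.03]
    - [-0.2,0,0,0.003,0.0098,0.009,0.03]
    - [0,0,0,0,0,0,0.03]
    - [0,0,0,0,0,0.025,0.03]

```text
t: 16.62
eef_pos: [634.9, 134.9, 381.8]
tcp_rot: [3.132, 0.001, 1.303]
ft_force: [0.3, 0.4, 0.2]
opening: 0.313
```

Request:
apply_moves:
  commands:
    - [0,0,0,0,0,0.016,0.03]
    - [0,0,0,0,0,0.01,0.03]
    - [0,0,0,0,0,0.008,0.03]
    - [0,0,0,0,0,0,0.03]

```text
t: 16.95
eef_pos: [634.3, 134.5, 343.9]
tcp_rot: [3.139, 0.004, 1.302]
ft_force: [-0.5, 0.2, 0.3]
opening: 0.313
```

Request:
apply_moves:
  commands:
    - [0,0,0,0,0,0,0.018]
    - [0,0,0,0,0,0,0.012]
    - [0,0,0,0,0,0,0.009]
    - [0,0,0,0,0,0,0.004]
    - [0,0,0,0,0,0,0.004]

```text
t: 17.37
eef_pos: [634.7, 134.4, 346.1]
tcp_rot: [3.135, 0.003, 1.302]
ft_force: [1.6, -0.1, 4.1]
opening: 0.1
```

```bash
python3 - <<'E'
from c import *
st=env.state();print(st['eef_pos'],st['tcp_rot']*57.3,st['opening']*95.1,st['ft_force'])
E
```

```text
[634.7 134.4 346.1] [179.6   0.2  74.6] 9.508053655055756 [ 1.6 -0.1  4.1]
```

Gripped at 9.5 mm. Swing the lid shut along the reversed arc.

Request:
apply_moves:
  commands:
    - [0,0,0,0,-0.0178,-0.0044,0.004]
    - [0,0,0,0,-0.0188,-0.0021,0.004]
    - [0,0,0,0,-0.0189,0.0006,0.004]
    - [0,0,0,0,0,0,0.004]

```text
t: 17.7
eef_pos: [578.8, 149.7, 352.0]
tcp_rot: [3.137, 0.004, 1.303]
ft_force: [-2.2, -3.6, 6.2]
opening: 0.092
```

```bash
python3 - <<'E'
from c import *
st=env.state();print(st['eef_pos'],st['ft_force'],st['opening']*95.1)
E
```

```text
[578.8 149.7 352. ] [-2.2 -3.6  6.2] 8.739789382288949
```

Request:
apply_moves:
  commands:
    - [0,0,0,0,-0.0186,0.0028,0.004]
    - [0,0,0,0,-0.018,0.0056,0.004]
    - [0,0,0,0,-0.017,0.0082,0.004]
    - [0,0,0,0,0,0,0.004]

```text
t: 18.03
eef_pos: [526.7, 163.7, 333.4]
tcp_rot: [3.14, 0.006, 1.303]
ft_force: [-5.9, -2.4, 6.2]
opening: 0.096
```

```bash
python3 - <<'E'
from c import *
st=env.state();print(st['eef_pos'],st['ft_force'],st['opening']*95.1)
E
```

```text
[526.7 163.7 333.4] [-5.9 -2.4  6.2] 9.160150450804855
```

Request:
apply_moves:
  commands:
    - [0,0,0,0,-0.0155,0.0108,0.004]
    - [0,0,0,0,-0.0135,0.0132,0.004]
    - [0,0,0,0,-0.0115,0.015,0.004]
    - [0,0,0,0,0,0,0.004]

```text
t: 18.37
eef_pos: [486.9, 174.2, 292.9]
tcp_rot: [-3.138, 0.008, 1.303]
ft_force: [-16.3, -0.7, 9.0]
opening: 0.099
```

```bash
python3 - <<'E'
from c import *
st=env.state();print(st['eef_pos'],st['ft_force'],st['opening']*95.1)
E
```

```text
[486.9 174.2 292.9] [-16.3  -0.7   9. ] 9.406816726950238
```

Request:
apply_moves:
  commands:
    - [0,0,0,0,-0.0112,0.0155,0.004]
    - [0,0,0,0,-0.0068,0.0175,0.004]
    - [0,0,0,0,0,0,0.004]

```text
t: 18.62
eef_pos: [470.3, 178.7, 259.3]
tcp_rot: [-3.138, 0.008, 1.302]
ft_force: [-11.9, 2.0, 2.8]
opening: 0.096
```

```bash
python3 - <<'E'
from c import *
st=env.state();print(st['eef_pos'],st['ft_force'],st['opening']*95.1)
E
```

```text
[470.3 178.7 259.3] [-11.9   2.    2.8] 9.125583689389838
```

Request:
apply_moves:
  commands:
    - [0,0,0,0,-0.0035,0.009,0.004]
    - [0,0,0,0,-0.0012,0.006,0.004]
    - [0,0,0,0,0,0,0.004]

```text
t: 18.87
eef_pos: [466.4, 179.8, 245.2]
tcp_rot: [-3.138, 0.008, 1.302]
ft_force: [-12.7, 0.6, 1.9]
opening: 0.099
```

Request:
apply_moves:
  commands:
    - [0,0,0,0,-0.0008,0.004,0.004]
    - [0,0,0,0,0,0,0.004]

```text
t: 19.03
eef_pos: [465.7, 179.9, 241.6]
tcp_rot: [-3.138, 0.008, 1.302]
ft_force: [-13.7, 1.6, 2.8]
opening: 0.091
```

```bash
python3 - <<'E'
from c import *
st=env.state();print(st['eef_pos'],st['ft_force'],st['opening']*95.1)
E
```

```text
[465.7 179.9 241.6] [-13.7   1.6   2.8] 8.678326636262591
```

Request:
apply_moves:
  commands:
    - [0,0,0,0,-0.002,0.004,0.004]
    - [0,0,0,0,0,0.004,0.004]
    - [0,0,0,0,0,0,0.004]

```text
t: 19.28
eef_pos: [464.1, 180.3, 233.6]
tcp_rot: [-3.139, 0.008, 1.302]
ft_force: [-10.9, -0.0, 0.7]
opening: 0.096
```

```bash
python3 - <<'E'
from c import *
st=env.state();print(st['eef_pos'],st['ft_force'],st['opening']*95.1)
E
```

```text
[464.1 180.3 233.6] [-10.9  -0.    0.7] 9.167241226089997
```

Request:
apply_moves:
  commands:
    - [0,0,0,0,-0.001,0.003,0.004]
    - [0,0,0,0,0,0,0.004]

```text
t: 19.45
eef_pos: [463.5, 180.5, 230.9]
tcp_rot: [-3.141, 0.007, 1.303]
ft_force: [-9.0, -2.6, 0.6]
opening: 0.097
```

Request:
apply_moves:
  commands:
    - [0,0,0,0,0,0.003,0.004]
    - [0,0,0,0,0,0,0.004]

```text
t: 19.62
eef_pos: [463.4, 180.6, 229.1]
tcp_rot: [-3.141, 0.007, 1.302]
ft_force: [-14.9, -0.6, 17.0]
opening: 0.095
```

```bash
python3 - <<'E'
from c import *
st=env.state();print(st['eef_pos'],st['ft_force'],st['opening']*95.1)
E
```

```text
[463.4 180.6 229.1] [-14.9  -0.6  17. ] 9.01896089808968
```

The upward force jumped to 17 N with the bar at its shut height. Release, lift clear, and look.

Request:
apply_moves:
  commands:
    - [0,0,0,0,0,0,0.012]
    - [0,0,0,0,0,0,0.02]
    - [0,0,0,0,0,0,0.024]
    - [0,0,0,0,0,-0.01,0.024]
    - [0,0,0,0,0,-0.03,0.024]

```text
t: 20.03
eef_pos: [464.8, 180.8, 267.0]
tcp_rot: [3.142, 0.006, 1.302]
ft_force: [0.8, -0.2, -0.6]
opening: 0.248
```

Request:
apply_moves:
  commands:
    - [0,0,0,0,0,-0.04,0.024]
    - [0,0,0,0,0,-0.04,0.024]
    - [0,0,0,0,0,-0.04,0.024]
    - [0,0,0,0.028,-0.028,0,0.024]
    - [0,0,0,0.028,-0.028,0,0.024]

```text
t: 20.45
eef_pos: [425.6, 250.1, 391.4]
tcp_rot: [3.132, 0.0, 1.298]
ft_force: [1.1, 1.1, -0.5]
opening: 0.251
```

Request:
apply_moves:
  commands:
    - [0,0,0,0.028,-0.02,0,0.024]
    - [0,0,0,0.036,-0.015,0,0.024]
    - [0,0,0,0.036,-0.015,0,0.024]
    - [0,0,0,0.036,-0.015,0,0.024]
    - [0,0,0,0.036,-0.015,0,0.024]

```text
t: 20.87
eef_pos: [393.3, 439.3, 388.2]
tcp_rot: [3.137, 0.003, 1.302]
ft_force: [1.0, -0.7, -0.2]
opening: 0.25
```

```bash
python3 - <<'E'
from c import *
st=env.state();print(st['eef_pos'],st['ft_force'])
snap('scene','scene9.png');snap('top','top9.png')
a=cv2.imread('pics/scene9.png')[120:265,200:300];b=cv2.imread('pics/top9.png')[135:235,190:330]
o=np.zeros((600,800,3),np.uint8);A=cv2.resize(a,None,fx=4,fy=4,interpolation=cv2.INTER_CUBIC);B=cv2.resize(b,None,fx=2.8,fy=2.8,interpolation=cv2.INTER_CUBIC)
o[:A.shape[0],:A.shape[1]]=A;o[:B.shape[0],405:405+B.shape[1]]=B
cv2.imwrite('pics/z10.png',o)
E
```

```text
[393.3 439.3 388.2] [ 1.  -0.7 -0.2]
```

View pics/z10.png

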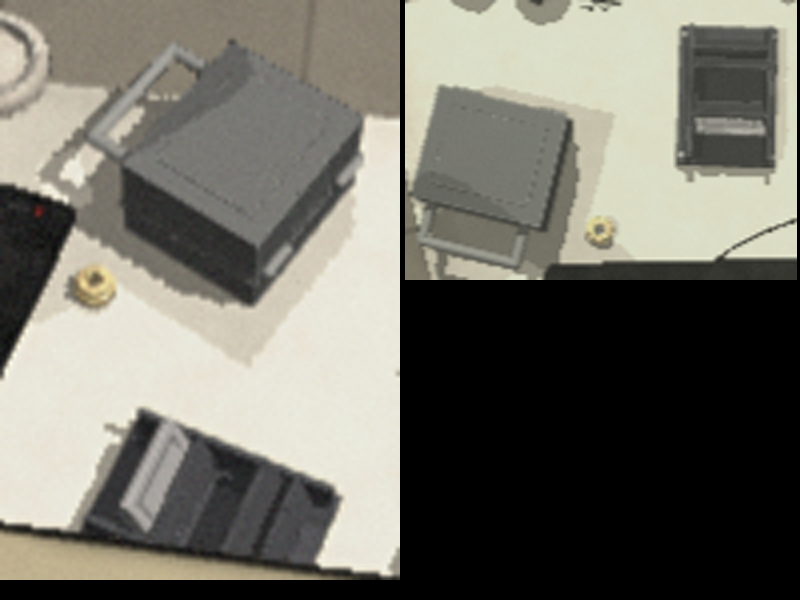

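The case looks shut: no seam gap, and the bar is lower, at (175,47)–(93,135). The short plate and bushing are unmoved. To be sure, I'll press the front of the lid gently with closed fingertips and read its height.

```bash
python3 - <<'E'
from c import *
s=lambda x,y:(x/4+199.6,y/4+119.6); t=lambda x,y:((x-405)/2.8+189.6,y/2.8+134.6)
for n,a,b in [('A',(232,40),(415,195)),('B',(362,118),(440,87)),('C',(262,245),(572,118)),('D',(125,160),(545,228)),('bar+',(175,47),(425,243)),('bar-',(93,135),(520,263))]: print(n,*tri([S,T],[s(*a),t(*b)]))
plan([((508.5,172.5,117),Rt(-15.3,0),8)])
E
```

```text
A [512.3 228.5  80.5] 0.1941933856383309
B [606.  210.   71.7] 0.5067665741859327
C [580.4  96.6  77.7] 2.510562499303222
D [485.7 118.3  82.8] 1.7200664078090513
bar+ [473.7 224.3  58.9] 2.02294844629387
bar- [455.5 140.5  63. ] 0.5789397037053323
-> tcp [508.5 172.5 288. ] dist 309.2 ang 0.3 rows 8
[0.0, 0.0, 0.0] [-0.0286, 0.0227, 0.0126]
[0.0, 0.0, 0.0] [-0.0286, 0.0227, 0.0126]
[0.0, 0.0, 0.0] [-0.0286, 0.0227, 0.0126]
[0.0, 0.0, 0.0] [-0.0286, 0.0227, 0.0126]
[0.0, 0.0, 0.0] [-0.0286, 0.0227, 0.0125]
[0.0, 0.0, 0.0] [-0.0286, 0.0228, 0.0125]
[0.0, 0.0, 0.0] [-0.0286, 0.0228, 0.0125]
[0.0, 0.0, 0.0] [-0.0286, 0.0228, 0.0125]
```

Request:
apply_moves:
  commands:
    - [0,0,0,-0.0286,0.0227,0.0126,0]
    - [0,0,0,-0.0286,0.0227,0.0126,0]
    - [0,0,0,-0.0286,0.0227,0.0126,0]
    - [0,0,0,-0.0286,0.0227,0.0126,0]
    - [0,0,0,-0.0286,0.0227,0.0125,0]

```text
t: 21.38
eef_pos: [465.9, 267.1, 325.6]
tcp_rot: [3.136, 0.004, 1.302]
ft_force: [0.9, 0.1, 0.7]
opening: 0.01
```

Request:
apply_moves:
  commands:
    - [0,0,0,-0.0286,0.0228,0.0125,0]
    - [0,0,0,-0.0286,0.0228,0.0125,0]
    - [0,0,0,-0.0286,0.0228,0.0125,0]
    - [0,0,0,0,0,0.01,0]
    - [0,0,0,0,0,0.006,0]

```text
t: 21.8
eef_pos: [509.5, 165.9, 272.0]
tcp_rot: [3.138, 0.004, 1.298]
ft_force: [0.7, 0.1, 0.1]
opening: 0.005
```

Request:
apply_moves:
  commands:
    - [0,0,0,0,0,0,0]
    - [0,0,0,0,0,0.003,0]
    - [0,0,0,0,0,0,0]

```text
t: 22.05
eef_pos: [508.6, 168.8, 269.7]
tcp_rot: [3.137, 0.004, 1.303]
ft_force: [-0.5, -0.5, -0.7]
opening: 0.003
```

```bash
python3 - <<'E'
from c import *
st=env.state();print(st['eef_pos'],st['ft_force'],st['opening'],'tip z',st['eef_pos'][2]-190)
E
```

```text
[508.6 168.8 269.7] [-0.5 -0.5 -0.7] 0.0025425058323807967 tip z 79.72460091684508
```

Tips are at z = 79.7 with no contact yet. Step down to 74.

Request:
apply_moves:
  commands:
    - [0,0,0,0,0,0.003,0]
    - [0,0,0,0,0,0,0]

```text
t: 22.22
eef_pos: [508.7, 168.6, 266.5]
tcp_rot: [3.137, 0.004, 1.303]
ft_force: [-0.4, 0.4, -0.5]
opening: 0.002
```

Request:
apply_moves:
  commands:
    - [0,0,0,0,0,0.0025,0]
    - [0,0,0,0,0,0,0]

```text
t: 22.38
eef_pos: [509.0, 168.4, 264.4]
tcp_rot: [3.137, 0.003, 1.302]
ft_force: [-0.7, 2.6, 4.3]
opening: -0.0
```

Request:
apply_moves:
  commands:
    - [0,0,0,0,0,0.001,0]
    - [0,0,0,0,0,0,0]

```text
t: 22.55
eef_pos: [508.9, 168.3, 264.2]
tcp_rot: [3.136, 0.003, 1.302]
ft_force: [-4.2, 1.4, 14.8]
opening: 0.006
```

```bash
python3 - <<'E'
from c import *
st=env.state();print(st['eef_pos'],st['ft_force'],'tip z',st['eef_pos'][2]-190)
E
```

```text
[508.9 168.3 264.2] [-4.2  1.4 14.8] tip z 74.17892388100552
```

The lid top is firm at z = 74.2 mm under 15 N (shut height is 74). Lift away and hand in.

Request:
apply_moves:
  commands:
    - [0,0,0,0,0,-0.01,0]
    - [0,0,0,0,0,-0.03,0]
    - [0,0,0,0,0,-0.04,0]
    - [0,0,0,0,0,-0.04,0]
    - [0,0,0,0,0,0,0]

```text
t: 22.97
eef_pos: [509.1, 168.8, 390.0]
tcp_rot: [3.128, -0.001, 1.302]
ft_force: [0.3, 0.2, 1.0]
opening: 0.001
```

```bash
python3 - <<'E'
from h import *
st=env.state();print(st['eef_pos'],st['ft_force'],st['t']);print(env.job_done())
E
```

```text
[509.1 168.8 390. ] [0.3 0.2 1. ] 22.9667
the job is handed in; nothing more can be done
None
```

The job is done and handed in at 23 s. I opened the case to about 1.78 rad by its bar and drew the taller plate up along its slot. I then laid the plate on the sloping rest and swung the lid shut.

**Checks that agreed**
- **Plate:** pressing lightly on its top edge, I met it within 1 mm of the seated height before shutting the lid.
- **Lid:** its top was firm at z = 74.2 mm under 15 N, against 74 mm when shut.
- **Other things:** in the last pictures the short plate was in its slot and the bushing in place. I did not check the glue, dongle or screwdriver separately.
- **Forces:** the highest wrist force I read was about 36 N, on the bar while opening the lid, and the arm was touching nothing at the end.

**Checks that disagreed**
- **Camera heights:** the scene camera put the plate about 4 mm up-slope of seated, and the two cameras together put the shut bar about 8 mm too high. The touch checks contradicted both, so I trusted touch.
- **Plate foot:** the plate's lower part could not be seen in the case, so its foot on the ledge is known only from the top-edge touch.

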